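Pack the dopped blanks and latch the case

TASK

Put away every dopped stone blank that is on the bench: set each one, by its wooden dop, fully down in the one tray pocket whose key fits its notch. When all are in, swing the case lid shut, flip the claw over so that its cross bar drops behind the keeper's lip, and only then swing the latch lever down over centre until it lies flat. Leave the other things on the bench where they are.

Things in the scene. Friction and masses are not known exactly. Their poses are not given: they have to be found in the camera images.
- case: A heavy fixed plywood base board, 160 (x) x 184 (y) x 18 thick, with a tongue 60 wide running on to 230 mm from the centre on the -y side that carries a draw latch. Origin: centre of the underside, on the bench; x, y along the board, z up. On the board stands a grey keyed tray, walls 4 thick and 13 high, 120 x 148 outside, split by ribs 4 thick and 12 high into four pockets of 54 (x) x 68 (y), each with one raised key 12 high. A hinged tin lid is on the +y side.
- dop_l (a point): A sawn petrified-wood blank: brown plate 50 (x) x 64 (y) x 14 thick with a square notch 20 x 20 cut out of the corner at +x, -y of its own frame (an L shape). A pale wooden dop, 24 (x) x 14 (y), 30 high, is glued upright on the plate's centre as a handle (total height 44). This point is on the dop's axis 30 above the plate's underside (16 above the plate's top, 14 below the dop's top); its axes are the blank's. Weighs about 110 g. One of four; may be absent (None).
- dop_j (a point): A sawn petrified-wood blank: brown plate 50 (x) x 64 (y) x 14 thick with a square notch 20 x 20 cut out of the corner at +x, +y of its own frame (a mirrored L). A pale wooden dop, 24 (x) x 14 (y), 30 high, is glued upright on the plate's centre as a handle (total height 44). This point is on the dop's axis 30 above the plate's underside (16 above the plate's top, 14 below the dop's top); its axes are the blank's. Weighs about 110 g. One of four; may be absent (None).
- dop_u (a point): A sawn petrified-wood blank: brown plate 50 (x) x 64 (y) x 14 thick with a notch 18 wide, 12 deep in the middle of the 64 mm edge at +x of its own frame (a U shape). A pale wooden dop, 24 (x) x 14 (y), 30 high, is glued upright on the plate's centre as a handle (total height 44). This point is on the dop's axis 30 above the plate's underside (16 above the plate's top, 14 below the dop's top); its axes are the blank's. Weighs about 110 g. One of four; may be absent (None).
- dop_c (a point): A sawn petrified-wood blank: brown plate 50 (x) x 64 (y) x 14 thick with a notch 18 wide, 12 deep in the middle of the 50 mm edge at +y of its own frame (a C shape). A pale wooden dop, 24 (x) x 14 (y), 30 high, is glued upright on the plate's centre as a handle (total height 44). This point is on the dop's axis 30 above the plate's underside (16 above the plate's top, 14 below the dop's top); its axes are the blank's. Weighs about 110 g. One of four; may be absent (None).
- pocket_l (a point): Floor centre of the pocket at the -x, +y quarter of the tray, 18 above the bench, axes as the case; 54 x 68 mm, 2 mm of play all round the blank, with a 18 x 18 key in its +x, -y corner: only the blank with that notch fits it, and only one way round (blank's axes along the pocket's). A blank that is home lies flat on the pocket floor, its dop point 30 above this point.
- pocket_j (a point): Floor centre of the pocket at the -x, -y quarter of the tray, 18 above the bench, axes as the case; 54 x 68 mm, 2 mm of play all round the blank, with a 18 x 18 key in its +x, +y corner: only the blank with that notch fits it, and only one way round (blank's axes along the pocket's). A blank that is home lies flat on the pocket floor, its dop point 30 above this point.
- pocket_u (a point): Floor centre of the pocket at the +x, +y quarter of the tray, 18 above the bench, axes as the case; 54 x 68 mm, 2 mm of play all round the blank, with a key 14 wide reaching 12 in from the middle of its +x wall: only the blank with that notch fits it, and only one way round (blank's axes along the pocket's). A blank that is home lies flat on the pocket floor, its dop point 30 above this point.
- pocket_c (a point): Floor centre of the pocket at the +x, -y quarter of the tray, 18 above the bench, axes as the case; 54 x 68 mm, 2 mm of play all round the blank, with a key 14 wide reaching 12 in from the middle of its +y wall: only the blank with that notch fits it, and only one way round (blank's axes along the pocket's). A blank that is home lies flat on the pocket floor, its dop point 30 above this point.
- lid (a joint): Lid angle, rad: 0 shut flat, leaning back at up to 1.85 (its stop) at the start, standing open on the tray's +y side. Hinge axis along the case's x, 81 mm on +y of the case's centre and 18 above its underside. Lid: tin hood 134 (x) x 162 (y) x 56 high, 0.35 kg, no handle; pushed over past upright from behind its top (its +y side) it sinks shut by itself slowly (damped) once below about 0.9 rad, and falls back open above that.
- keeper (a point): Latch keeper on the lid's free wall: a J-shaped steel strike 18 wide (x), a shelf with an upturned lip 4 thick and 14 high. This point is on the lip's top edge, on its side towards the lid. Behind it (+y) is a trough 37 mm long to the lid's wall, its floor 14 below the point. Axes are the lid's (those of the case when shut).
- lever (a joint): Latch lever angle, rad: 0 = shut, lying level and pointing to the case's -y; about 1.5 to 1.75 at the start, standing up; stop at 1.85. Pivot axis along the case's x, 205 mm on -y of the case's centre and 34 above its underside. It stays where it is left (light friction); once the claw is hooked it stiffens, passes dead centre near 0.35 and then pulls itself down; at most about 5 N at the grip.
- lever_grip (a point): Point on the axis of the lever bar 68 mm from the pivot. Steel bar 14 wide (x), 12 thick, ending 85 mm from the pivot.
- claw (a joint): Angle of the claw about its own pivot on the lever, rad: at the start about 3.5 (its stop, 3.55), thrown back outwards past upright, its bar then some 160 above the bench; falls by itself once past upright either way. About 1.4 when hooked with the lever up, 0 when hooked and shut.
- claw_pivot (a point): Claw's pivot on the lever, 22 mm from the lever's pivot and 20 degrees below the lever bar's line, so it moves with the lever.
- claw_bar (a point): Centre of the claw's cross bar (6 mm round, 34 long along x), 107 mm from the claw's pivot at the ends of two side straps 4 thick with their outer faces 34 apart; the straps pass either side of the keeper and the bar drops behind its lip. The claw is sprung: it stretches up to 12 mm (about 4.5 N per mm).
- claw_tab (a point): Centre of the grip on the claw's thumb tab, 30 mm from the cross bar at right angles to the straps. Tab: 12 wide (x) x 12, from 3 to 45 mm off the bar. When hooked it stands up above the bar; when thrown back it points outwards (case's -y).
- chunk: Bystander, leave alone: lump of petrified wood, 90 x 120 x 60 mm; origin under its centre.
- rock_pick: Bystander, leave alone: rock pick, 250 mm long, handle along its -x; origin under its head.
- grindstone: Bystander, leave alone: grinding stone, grey disc 104 across, 28 high; origin under its centre.
- template: Bystander, leave alone: tin template, tin plate 70 x 120 x 4; origin under its centre.
- grit_jar: Bystander, leave alone: grit jar, 64 across, 85 high; origin under its centre.
- scrub_brush: Bystander, leave alone: brush, wooden hand brush; origin under it.
- tin_can: Bystander, leave alone: tin can, 72 across, 100 high; origin under its centre.
Not all that is in view belongs to the job. Leave any red or yellow look-alike of the part that bears dop_c alone.

How it is judged:
On the way, in this order (a step that is already met when the one before it is completed fails the run):
1. every blank present lies home in its own pocket, with the lid still open (horizontal distance between dop_l and pocket_l below 0.006 m and z of dop_l in the frame of pocket_l between 0.025 and 0.0345 m and angle between each of dop_l, dop_j, dop_u, dop_c's own z axis and vertical below 0.1 rad and angle between the x axis of dop_l and the x axis of pocket_l, either way round below 0.15 rad and horizontal distance between dop_j and pocket_j below 0.006 m and z of dop_j in the frame of pocket_j between 0.025 and 0.0345 m and angle between the x axis of dop_j and the x axis of pocket_j, either way round below 0.15 rad and horizontal distance between dop_u and pocket_u below 0.006 m and z of dop_u in the frame of pocket_u between 0.025 and 0.0345 m and angle between the x axis of dop_u and the x axis of pocket_u, either way round below 0.15 rad and horizontal distance between dop_c and pocket_c below 0.006 m and z of dop_c in the frame of pocket_c between 0.025 and 0.0345 m and angle between the x axis of dop_c and the x axis of pocket_c, either way round below 0.15 rad and value of joint lid above 0.6 rad), for 0.2 s.
2. the lid is shut (value of joint lid below 0.05 rad), for 0.2 s.
3. the claw's cross bar is hooked behind the keeper's lip while the lever is still up (y of claw_bar in the frame of keeper between 0 and 0.034 m and z of claw_bar in the frame of keeper between -0.02 and -0.003 m and value of joint lid below 0.08 rad and value of joint lever above 0.9 rad), for 0.2 s.
4. the lever is down flat with the claw hooked (y of claw_bar in the frame of keeper between 0 and 0.034 m and z of claw_bar in the frame of keeper between -0.02 and -0.003 m and value of joint lever below 0.12 rad), for 0.2 s.
At the end, for the whole second after the job is handed in: Every blank present is home in its own pocket (within 6 mm, flat on the floor to about 4 mm, turned within 0.15 rad, tilted under 0.1 rad), the lid is shut (below 0.05 rad), the claw's bar is behind and below the keeper's lip, and the lever is down (below 0.12 rad) (all of step 4 and horizontal distance between dop_l and pocket_l below 0.006 m and z of dop_l in the frame of pocket_l between 0.025 and 0.0345 m and angle between each of dop_l, dop_j, dop_u, dop_c's own z axis and vertical below 0.1 rad and angle between the x axis of dop_l and the x axis of pocket_l, either way round below 0.15 rad and horizontal distance between dop_j and pocket_j below 0.006 m and z of dop_j in the frame of pocket_j between 0.025 and 0.0345 m and angle between the x axis of dop_j and the x axis of pocket_j, either way round below 0.15 rad and horizontal distance between dop_u and pocket_u below 0.006 m and z of dop_u in the frame of pocket_u between 0.025 and 0.0345 m and angle between the x axis of dop_u and the x axis of pocket_u, either way round below 0.15 rad and horizontal distance between dop_c and pocket_c below 0.006 m and z of dop_c in the frame of pocket_c between 0.025 and 0.0345 m and angle between the x axis of dop_c and the x axis of pocket_c, either way round below 0.15 rad and value of joint lid below 0.05 rad); the robot touches nothing.
It fails at once if a bystander (stone lump, rock pick, grinding stone, template, jar, brush or can) is pushed more than 3 cm out of place (distance of any of chunk, rock_pick, grindstone, template, grit_jar, scrub_brush, tin_can from where it was at the start of the episode above 0.03 m).
Of blank_l, blank_j, blank_u, blank_c only 3 to 4 are there at a start; the rules pass over those that are not, and their reading is None.
At some moment in a run one of blank_l, blank_j, blank_u, blank_c may be knocked a few centimetres aside while the robot is not near it.
It also fails if it takes over 210 s, if anything falls off the work surface, if the arm or the gripper's body presses on something with over 40 N, if the wrist force passes 120 N, or if a joint passes its speed limit or range.

ROBOT

A 7-joint arm with a two-finger parallel gripper is mounted at the origin on the work surface. World frame = base frame: x ahead of the robot, y to its left, z up, the work surface at z = 0. Lengths are in m, angles in rad, forces in N, time in s.
With the tool pointing down it reaches from about 0.35 to 0.9 m from the base axis. Payload 8.1 kg.
Tool frame: the origin (TCP) lies between the finger pads; the fingertips stand 17 mm ahead of it and the grasp point (between the pads) lies 2 mm behind it; z points along the fingers, y is the line along which they close (so a half turn about z gives the same grasp; the last joint's range is limited). The gripper opens to 92 mm and grips with 3 to 60 N. Pads are 19 mm wide; open, the fingers measure 130 mm over their backs; the gripper's body (75 mm by 190 mm) begins 47 mm behind the grasp point.
Start: joints at [1.031, 0.434, 0.025, 1.573, -0.012, 1.134, -0.075], TCP at [0.264, -0.566, 0.244] pointing down, gripper open.
Joint ranges: [-2.62, 2.62], [-0.44, 2.09], [-1.27, 1.32], [0.08, 2.57], [-1.32, 4.46], [0.12, 2], [-2.74, 2.74]. Speed limits (rad/s): [2.22, 2.22, 3.01, 3.01, 3.14, 3.14, 3.14].

INTERFACE

Orientations are given as a rotation vector (axis times angle).
In Python, from cell import observe, get_image, calibration, sign_off, look_for, regions_of, landmark_of gives the robot as it stands.
- The arm moves only by the tool jog_arm, never from a script. Its argument "plan" is a list of rows, each an object with "offset": the shift along the tool's x, y, z normalised to -1 to 1, where 1 is 0.15 m, a list of three; "twist": the turn, a rotation vector about the tool's x, y, z normalised to -1 to 1, where 1 is 2 pi rad, a list of three; "fingers": the gripper command: -1 is shut, 1 is fully open, values between are in proportion. In form: [{"offset": [x, y, z], "twist": [ax, ay, az], "fingers": fingers}, ...]. A call has 1 to 20 rows; each row is the pose to reach, as a shift and turn from the pose commanded when the call began, along the tool's axes at that moment, turning the shorter way round; what a row does not reach only later rows make up. A row lasts 1/8 s, in which the tool goes at most 62.5 mm and 10.7 degrees, less where a joint would pass 70% of its speed; a pose out of reach is approached as far as the arm can. A call with a number of a shift or a turn outside -1 to 1 is refused whole. A call with a gripper value outside its range is refused whole. The fingers move at their own pace and stop on an object; "newtons" is the grip in N (left out, the last holds). Time passes only in rows, so rows that repeat a pose let the fingers close. It gives the time, the measured TCP pose, the force, the opening and the grip force at its end, in the units of the state.
- observe(): the state, without advancing time (a new reading comes with each control period).
- get_image(name): name is "side" or "top" or "wrist"; returns the picture (384x512x3 uint8, red, green, blue); there is no depth.
- calibration(name): a dict with "fov_y" (degrees; the focal length in pixels is half the picture's height over the tangent of half this angle, whatever the lens; pixels are square), "cx", "cy" (the principal point, pixels), "k1" (the pictures are not rectified: a ray, as slopes to the right and down, at radius r is drawn at 1 + k1 r^2 times it, then the intrinsics apply), "position" and "attitude" of the camera in the world. Camera axes: x right, y down, z forward; pixel columns grow to the right and rows downward; lengths in m; the calibration is good to about 2 mm. A picture is of the moment at which its call begins: read the wrist's pose just before it. calibration takes no time and is no camera call; for the wrist camera it gives the pose at the moment of the call.
- sign_off(): hands the job in; it is judged then, once.
Trained networks look in the newest picture that a camera, given by its name, has taken for a name from the list of things; names that differ only in an ending like _2 or _b are one class to them, and where a whole thing is asked for, a point or a joint stands for the part that bears it (a point fixed in the world has none). Each returns a list of dicts, best first, with "conf" (0 to 1); they miss things now and then, are a little off and sometimes report something else, mostly with a low value. They report only what shows in the picture. A call takes as long as a camera call. They do not tell look-alikes from the thing itself.
- look_for(thing, camera): "box" ([left, top, width, height] as shares, 0 to 1, of the picture: columns of its width, rows of its height, round what is visible of it).
- regions_of(thing, camera): "region" (384x512 bool, what is visible of it) and "box" ([left, top, width, height] as shares, 0 to 1, of the picture: columns of its width, rows of its height, round what is visible of it).
- landmark_of(thing, camera): "at" ([row, column] as shares, 0 to 1, of the picture: columns of its width, rows of its height: a listed point, or the origin of a listed thing).
The state is a dict: "clock": time; "joints": joint angles; "dq": joint speeds; "joint_efforts": joint torques, N m; "position": TCP position; "ee_rot": TCP orientation; "force": force on the tool from outside, world axes, zero at the start; "ft_torque": the same for the moment, N m; "width": opening from 0.0 (shut) to 1.0 (fully open); "gripper_force": force on a finger pad.
Only numpy, scipy, OpenCV 4.12 (cv2) and the standard library are available. Lean on these libraries where they do the work, as an engineer would, in place of code of your own. Each camera call takes 0.05 s, during which the arm holds its last target. There are 200 camera calls.

## Working session

There is one attempt and no reset: what is moved stays moved. The work goes in short steps, Python scripts to look and compute and a tool call to move; the robot and the scene stay as the last step left them, time stands still between calls to the robot, and variables do not carry over. Pictures are saved under pics/ and viewed, at most 14 in all, crops included, and the job is handed in when it is done.

Besides the shell and the picture viewer there is one more tool, called as name(argument=value, ...) on one line, values as JSON. jog_arm: Moves the arm, as the interface text tells. Scaled input: -1 to 1 covers 0.15 m each way for a shift and 2 pi rad each way for a turn. Its arguments: {"type":"object","properties":{"plan":{"type":"array","items":{"type":"object","properties":{"offset":{"type":"array","items":{"type":"number","minimum":-1,"maximum":1}},"twist":{"type":"array","items":{"type":"number","minimum":-1,"maximum":1}},"fingers":{"type":"number"}}}},"newtons":{"type":"number"}},"required":["plan"]}

```bash
mkdir -p pics; ls; python3 - <<'E'
from cell import *
import cv2, numpy as np
print(observe())
a=get_image("top"); b=get_image("side")
for n in("top","side","wrist"): print(n,calibration(n))
cv2.imwrite("pics/top0.png",cv2.cvtColor(cv2.resize(a,(800,600),interpolation=cv2.INTER_CUBIC),cv2.COLOR_RGB2BGR))
cv2.imwrite("pics/side0.png",cv2.cvtColor(cv2.resize(b,(800,600),interpolation=cv2.INTER_CUBIC),cv2.COLOR_RGB2BGR))
E
```

```text
pics
{'clock': 0.0, 'joints': array([ 1.03137999,  0.4351923 ,  0.02497512,  1.57406959, -0.01164582,
        1.13403548, -0.07510481]), 'dq': array([ 0.00039165,  0.00118421,  0.00120201,  0.00068647,  0.00113175,
       -0.00064866,  0.00019812]), 'joint_efforts': array([ 8.86431935e-04, -6.67835283e+01,  9.85169895e-01, -3.14453530e+01,
       -6.06120494e-02,  4.26631712e-02,  9.39564825e-05]), 'position': array([ 0.26416804, -0.56589266,  0.24297468]), 'ee_rot': array([-3.06553013e+00, -6.80236172e-01,  6.83299665e-04]), 'force': array([ 0.64861874, -0.23765945,  0.10595861]), 'ft_torque': array([-0.03556813,  0.02051202, -0.03880638]), 'gripper_force': 0.0, 'width': 1.0012924042816282}
top {'fov_y': 43.86759706707364, 'cx': 258.87060243242905, 'cy': 190.75265978598154, 'k1': 0.026366934584739037, 'position': array([0.38779381, 0.00161664, 1.57315617]), 'attitude': array([-2.16561684,  2.17013016, -0.10675989])}
side {'fov_y': 52.953199509465385, 'cx': 254.26612310189165, 'cy': 190.4672281174674, 'k1': -0.08798446440377515, 'position': array([0.16591819, 0.73554509, 0.96278974]), 'attitude': array([-0.63997888,  2.70112093, -1.07465876])}
wrist {'fov_y': 60.2719512179292, 'cx': 258.4750756017369, 'cy': 192.48547027826598, 'k1': 0.005374461066498844, 'position': array([ 0.32980653, -0.53626903,  0.38419402]), 'attitude': array([ 2.45141177, -1.56071429, -0.21545057])}
```

View pics/top0.png

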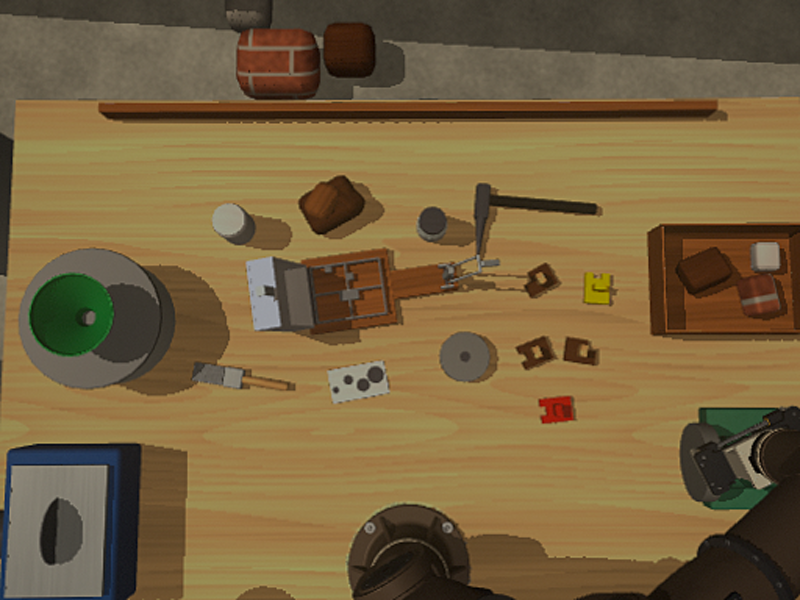

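View pics/side0.png

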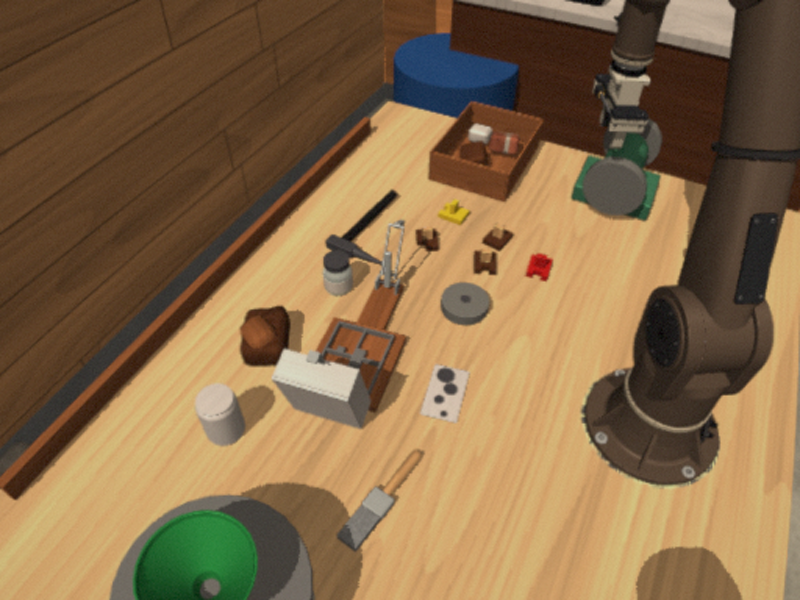

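The top view shows three brown blanks at about (542,279), (537,352) and (580,350). The red (556,409) and yellow (598,288) ones are look-alikes, to be left alone. The case sits at (350,290) with its lid to the left and the latch at (470,272).

```bash
cat > h.py <<'E'
from cell import *
import cv2, numpy as np
from scipy.spatial.transform import Rotation as R
def K(c):
    f=192/np.tan(np.radians(c["fov_y"])/2); return np.array([[f,0,c["cx"]],[0,f,c["cy"]],[0,0,1]])
def dist(c): return np.array([c["k1"],0,0,0,0.])
def unproj(c,px,z):
    "px (col,row) Nx2 -> world points on plane z"
    u=cv2.undistortPoints(np.array(px,float).reshape(-1,1,2),K(c),dist(c)).reshape(-1,2)
    d=R.from_rotvec(c["attitude"]).apply(np.c_[u,np.ones(len(u))]); p=np.array(c["position"])
    return p+d*((np.reshape(z,-1)-p[2])/d[:,2])[:,None]
def proj(c,P):
    Rc=R.from_rotvec(c["attitude"]).inv(); q=Rc.apply(np.array(P,float).reshape(-1,3)-c["position"])
    return cv2.projectPoints(q,np.zeros(3),np.zeros(3),K(c),dist(c))[0].reshape(-1,2)
def rays(c,px):
    u=cv2.undistortPoints(np.array(px,float).reshape(-1,1,2),K(c),dist(c)).reshape(-1,2)
    d=R.from_rotvec(c["attitude"]).apply(np.c_[u,np.ones(len(u))]); return np.array(c["position"]),d/np.linalg.norm(d,axis=1)[:,None]
def save(n,im,box=None,s=None):
    if box: im=im[box[1]:box[3],box[0]:box[2]]
    s=s or min(800/im.shape[1],600/im.shape[0])
    cv2.imwrite("pics/"+n,cv2.cvtColor(cv2.resize(im,None,fx=s,fy=s,interpolation=cv2.INTER_CUBIC),cv2.COLOR_RGB2BGR))
def yaw(v): return np.arctan2(v[1],v[0])
def goal(pos,yaw_x=None,tilt=None):
    "print offset/twist in units for TCP pos and tool pointing down with tool x heading yaw_x"
    o=observe(); Rt=R.from_rotvec(o["ee_rot"])
    off=Rt.inv().apply(np.array(pos)-o["position"])/0.15
    if yaw_x is None: tw=np.zeros(3)
    else:
        T=R.from_euler('z',yaw_x)*R.from_euler('x',np.pi)
        if tilt is not None: T=R.from_rotvec(tilt)*T
        tw=(Rt.inv()*T).as_rotvec()/(2*np.pi)
    print("off",off.round(4).tolist(),"tw",tw.round(4).tolist()); return off,tw
E
python3 - <<'E'
from h import *
zs=dict(dop_l=.03,dop_j=.03,dop_u=.03,dop_c=.03,pocket_l=.018,pocket_j=.018,pocket_u=.018,pocket_c=.018,case=0,keeper=.25,claw_bar=.16,claw_pivot=.04,lever_grip=.1,claw_tab=.16,grit_jar=0,rock_pick=0,chunk=0,grindstone=0)
get_image("top"); c=calibration("top")
for n,z in zs.items():
    for d in landmark_of(n,"top")[:4]:
        if d["conf"]<.2: continue
        px=np.array(d["at"])[::-1]*[512,384]
        print(n,round(d["conf"],2),px.round(1),unproj(c,px,z)[0].round(3))
print(observe()["clock"])
E
```

```text
dop_l 0.85 [347.7 176.5] [ 0.591 -0.283  0.03 ]
dop_l 0.71 [383.8 188.8] [ 0.55  -0.399  0.03 ]
dop_l 0.69 [372.6 224.3] [ 0.435 -0.36   0.03 ]
dop_l 0.63 [343.9 224.5] [ 0.435 -0.268  0.03 ]
dop_j 0.85 [347.7 176.5] [ 0.591 -0.283  0.03 ]
dop_j 0.71 [383.8 188.8] [ 0.55  -0.399  0.03 ]
dop_j 0.69 [372.6 224.3] [ 0.435 -0.36   0.03 ]
dop_j 0.63 [343.9 224.5] [ 0.435 -0.268  0.03 ]
dop_u 0.85 [347.7 176.5] [ 0.591 -0.283  0.03 ]
dop_u 0.71 [383.8 188.8] [ 0.55  -0.399  0.03 ]
dop_u 0.69 [372.6 224.3] [ 0.435 -0.36   0.03 ]
dop_u 0.63 [343.9 224.5] [ 0.435 -0.268  0.03 ]
dop_c 0.85 [347.7 176.5] [ 0.591 -0.283  0.03 ]
dop_c 0.71 [383.8 188.8] [ 0.55  -0.399  0.03 ]
dop_c 0.69 [372.6 224.3] [ 0.435 -0.36   0.03 ]
dop_c 0.63 [343.9 224.5] [ 0.435 -0.268  0.03 ]
pocket_l 0.97 [232.4 176.4] [0.594 0.093 0.018]
pocket_l 0.81 [215.2 192.8] [0.54  0.149 0.018]
pocket_l 0.72 [214.  177.8] [0.589 0.154 0.018]
pocket_l 0.64 [233.  190.7] [0.547 0.091 0.018]
pocket_j 0.97 [232.4 176.4] [0.594 0.093 0.018]
pocket_j 0.81 [215.2 192.8] [0.54  0.149 0.018]
pocket_j 0.72 [214.  177.8] [0.589 0.154 0.0
[... 529 characters left out ...]
eper 0.76 [165.5 183. ] [0.545 0.266 0.25 ]
keeper 0.36 [233.6 177.2] [0.561 0.076 0.25 ]
claw_bar 0.43 [307.1 166.1] [ 0.605 -0.139  0.16 ]
claw_pivot 0.44 [288.6 174.4] [ 0.597 -0.09   0.04 ]
lever_grip 0.61 [288.2 173.9] [ 0.59  -0.086  0.1  ]
claw_tab 0.59 [154.7 143.8] [0.674 0.319 0.16 ]
claw_tab 0.47 [314.2 172.1] [ 0.587 -0.16   0.16 ]
claw_tab 0.4 [213.6 133. ] [0.707 0.142 0.16 ]
grit_jar 0.66 [273.6 147. ] [ 0.695 -0.043  0.   ]
rock_pick 0.63 [312.6 125.5] [ 0.768 -0.175  0.   ]
rock_pick 0.23 [295.5 224.5] [ 0.436 -0.114  0.   ]
chunk 0.78 [214.  133.1] [0.743 0.156 0.   ]
grindstone 0.79 [298.  226.7] [ 0.429 -0.122  0.   ]
grindstone 0.24 [219.4 186.5] [0.562 0.137 0.   ]
1.05
```

```bash
python3 - <<'E'
from h import *
c=calibration("wrist"); print(R.from_rotvec(c["attitude"]).as_matrix().round(3))
goal([.42,-.31,.30],0.)
E
```

```text
[[ 0.423 -0.873 -0.243]
 [-0.906 -0.408 -0.113]
 [-0.001  0.268 -0.963]]
off [1.663, -1.1097, -0.3752] tw [0.0, 0.0, 0.0695]
```

jog_arm(plan=[{"offset": [0.5,-0.5,-0.38],"twist": [0,0,0.02],"fingers": 1},{"offset": [1,-0.7,-0.38],"twist": [0,0,0.045],"fingers": 1},{"offset": [1,-0.7,-0.38],"twist": [0,0,0.07],"fingers": 1},{"offset": [1,-0.7,-0.38],"twist": [0,0,0.07],"fingers": 1},{"offset": [1,-0.7,-0.38],"twist": [0,0,0.07],"fingers": 1}])

```text
clock: 1.68
position: [0.3561, -0.4077, 0.301]
ee_rot: [3.141, -0.001, 0.0]
force: [-0.1, -0.2, 0.8]
width: 1.001
gripper_force: 0.0
```

```bash
python3 - <<'E'
from h import *
goal([.50,-.32,.30],0.)
E
```

```text
off [0.9593, -0.5853, 0.0063] tw [0.0001, -0.0, -0.0001]
```

jog_arm(plan=[{"offset": [0.5,-0.3,0],"twist": [0,0,0],"fingers": 1},{"offset": [0.96,-0.6,0],"twist": [0,0,0],"fingers": 1},{"offset": [0.96,-0.6,0],"twist": [0,0,0],"fingers": 1},{"offset": [0.96,-0.6,0],"twist": [0,0,0],"fingers": 1},{"offset": [0.96,-0.6,0],"twist": [0,0,0],"fingers": 1}])

```text
clock: 2.3
position: [0.4987, -0.3204, 0.3]
ee_rot: [3.141, -0.008, -0.003]
force: [-1.0, -0.8, -0.4]
width: 1.002
gripper_force: 0.0
```

```bash
python3 - <<'E'
from h import *
c=calibration("wrist"); im=get_image("wrist"); print(observe()["position"])
for d in landmark_of("dop_l","wrist"):
    px=np.array(d["at"])[::-1]*[512,384]; print(round(d["conf"],2),px.round(1),unproj(c,px,.03)[0].round(4))
save("w1.png",im)
E
```

```text
[ 0.49840076 -0.32061472  0.30031538]
0.75 [322.5 103.9] [ 0.5661 -0.3982  0.03  ]
0.7 [216.2 211.4] [ 0.4306 -0.2652  0.03  ]
0.61 [288.7 209.2] [ 0.4331 -0.3603  0.03  ]
0.6 [220.3  87.6] [ 0.5854 -0.2763  0.03  ]
0.49 [247.8 286. ] [ 0.3201 -0.3051  0.03  ]
```

View pics/w1.png

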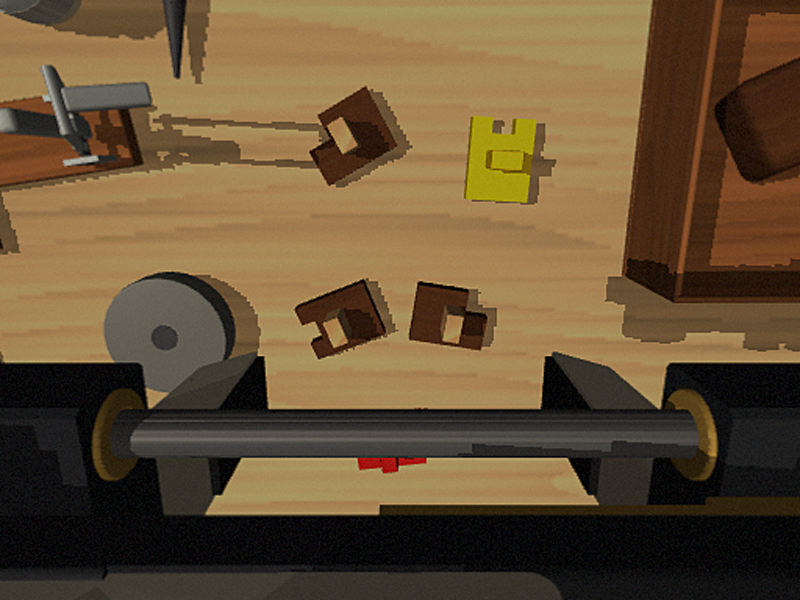

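Brown blanks in this view: A (345,135) and C (450,315) have corner notches, B (340,320) has an edge notch. The yellow blank (503,160) and the red one are look-alikes. I'll enlarge the brown ones.

```bash
python3 - <<'E'
from h import *
im=get_image("wrist"); 
a=cv2.convertScaleAbs(im,alpha=1.8,beta=10)
s=[cv2.resize(a[y:y+64,x:x+64],(400,400),interpolation=cv2.INTER_CUBIC) for x,y in((192,52),(186,170),(254,170))]
save("crop1.png",np.hstack(s))
E
```

```text
(no output)
```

View pics/crop1.png

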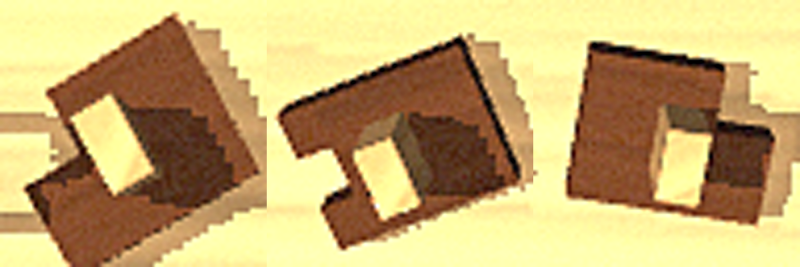

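Reading the notches (image up = +x, left = +y):
- A at (345,135) has its notch at +x,+y, so it is J, yaw about 29°.
- B at (340,320) has its notch in the short +y edge, so it is the real C, yaw about 22°.
- C at (450,315) has its notch at +x,-y, so it is L, yaw about -8°.

There is no U blank. Next I'll fit the poses to the network masks.

```bash
cat > fit.py <<'E'
from h import *
from scipy.optimize import minimize
def box(x0,x1,y0,y1,z0,z1): return np.array([[x,y,z] for x in(x0,x1) for y in(y0,y1) for z in(z0,z1)])/1e3
dop=[box(-12,12,-7,7,14,44)]
B=dict(l=[box(-25,5,-32,32,0,14),box(-25,25,-12,32,0,14)]+dop,
 j=[box(-25,5,-32,32,0,14),box(-25,25,-32,12,0,14)]+dop,
 c=[box(-25,25,-32,20,0,14),box(-25,-9,-32,32,0,14),box(9,25,-32,32,0,14)]+dop)
S=4
def render(c,pieces,x,y,a,z=0.,T=None):
    m=np.zeros((384*S,512*S),np.uint8)
    for P in pieces:
        W=R.from_euler('z',a).apply(P)+[x,y,z]
        q=(proj(c,W)+.5)*S-.5
        cv2.fillConvexPoly(m,cv2.convexHull((q*16).round().astype(np.int32)),1,shift=4)
    return cv2.resize(m.astype(np.float32),(512,384),interpolation=cv2.INTER_AREA)
def fit(c,mask,pieces,x,y,a,z=0.,d=(.008,.008,.1)):
    mk=mask.astype(np.float32)
    def cost(p):
        r=render(c,pieces,p[0],p[1],p[2],z); return -np.minimum(r,mk).sum()/np.maximum(r,mk).sum()
    p0=np.array([x,y,a]); s=np.vstack([p0]+[p0+np.eye(3)[i]*d[i] for i in range(3)])
    r=minimize(cost,p0,method="Nelder-Mead",options=dict(initial_simplex=s,xatol=1e-4,fatol=1e-5,maxiter=150))
    return r.x,-r.fun
def blanks(c,cam="wrist"):
    "regions of the brown blanks only"
    out=[]
    for d in regions_of("dop_l",cam):
        out.append((d["conf"],d["region"]))
    return out
E
python3 - <<'E'
from fit import *
c=calibration("wrist"); im=get_image("wrist"); rg=regions_of("dop_l","wrist")
for k,x,y,a in(("j",.585,-.276,29),("c",.4306,-.2652,22),("l",.4331,-.3603,-8)):
    for d in rg:
        q=proj(c,[x,y,.02])[0].round().astype(int); m=d["region"]
        if m[q[1]-3:q[1]+4,q[0]-3:q[0]+4].any():
            print(k,m.sum(),im[m].mean(0).round())
            for kk in B: 
                p,s=fit(c,m,B[kk],x,y,np.radians(a)); print(kk,p.round(4),np.degrees(p[2]).round(1),round(s,3))
print(observe()["joints"].round(2))
E
```

```text
j 1949 [74. 46. 25.]
l [ 0.5866 -0.2769  0.4943] 28.3 0.74
j [ 0.5861 -0.2764  0.5022] 28.8 0.97
c [ 0.5863 -0.2764  0.4863] 27.9 0.813
c 1692 [69. 43. 23.]
l [ 0.4341 -0.2655  0.3779] 21.7 0.815
j [ 0.4338 -0.2647  0.3847] 22.0 0.826
c [ 0.4338 -0.265   0.3813] 21.8 0.956
l 1599 [76. 47. 26.]
l [ 0.4359 -0.3602 -0.1543] -8.8 0.958
j [ 0.4361 -0.3593 -0.1471] -8.4 0.754
c [ 0.4358 -0.3594 -0.1571] -9.0 0.812
[ 0.49  0.34 -0.02  1.57  0.01  1.23 -1.1 ]
```

```bash
python3 - <<'E'
from h import *
goal([.56,.06,.37],1.6)
E
```

```text
off [0.3923, -2.5317, -0.462] tw [0.0001, 0.0001, -0.2555]
```

jog_arm(plan=[{"offset": [0,-0.4,-0.3],"twist": [0,0,-0.03],"fingers": 1},{"offset": [0,-0.8,-0.46],"twist": [0,0,-0.06],"fingers": 1},{"offset": [0,-1,-0.46],"twist": [0,0,-0.09],"fingers": 1},{"offset": [0,-1,-0.46],"twist": [0,0,-0.12],"fingers": 1},{"offset": [0,-1,-0.46],"twist": [0,0,-0.125],"fingers": 1}])

```text
clock: 3.18
position: [0.5003, -0.1685, 0.3701]
ee_rot: [2.903, 1.198, 0.0]
force: [-0.2, -0.4, 0.7]
width: 1.0
gripper_force: 0.0
```

```bash
python3 - <<'E'
from h import *
goal([.56,.06,.37],1.6)
E
```

```text
off [1.3566, -0.7996, -0.0002] tw [0.0001, 0.0001, -0.1301]
```

jog_arm(plan=[{"offset": [0.4,-0.25,0],"twist": [0,0,-0.03],"fingers": 1},{"offset": [0.8,-0.5,0],"twist": [0,0,-0.06],"fingers": 1},{"offset": [1,-0.8,0],"twist": [0,0,-0.09],"fingers": 1},{"offset": [1,-0.8,0],"twist": [0,0,-0.12],"fingers": 1},{"offset": [1,-0.8,0],"twist": [0,0,-0.13],"fingers": 1},{"offset": [1,-0.8,0],"twist": [0,0,-0.13],"fingers": 1}])

```text
clock: 3.92
position: [0.5225, 0.0216, 0.3695]
ee_rot: [-2.195, -2.247, 0.001]
force: [0.7, -0.3, -0.3]
width: 1.002
gripper_force: 0.0
```

```bash
python3 - <<'E'
from h import *
c=calibration("wrist"); im=get_image("wrist"); print(observe()["position"],observe()["joints"].round(2))
for n,z in(("pocket_l",.018),("case",0),("claw_bar",.16),("lever_grip",.1),("keeper",.2)):
  for d in landmark_of(n,"wrist"):
    px=np.array(d["at"])[::-1]*[512,384]; print(n,round(d["conf"],2),px.round(1),unproj(c,px,z)[0].round(4))
save("w2.png",im)
E
```

```text
[0.52253445 0.02158347 0.36949864] [ 0.21  0.22 -0.44  1.58  0.1   1.36 -0.22]
pocket_l 0.85 [304.8  46.7] [0.5828 0.1659 0.018 ]
pocket_l 0.85 [309.1 103.3] [0.5936 0.091  0.018 ]
pocket_l 0.76 [272.9 108.1] [0.5418 0.0831 0.018 ]
pocket_l 0.65 [264.7  57.8] [0.5281 0.1504 0.018 ]
case 0.56 [288.5  79.9] [0.564  0.1232 0.    ]
claw_bar 0.74 [322.2 293. ] [ 0.6026 -0.1277  0.16  ]
lever_grip 0.94 [309.2 241.2] [ 0.5932 -0.0872  0.1   ]
```

View pics/w2.png

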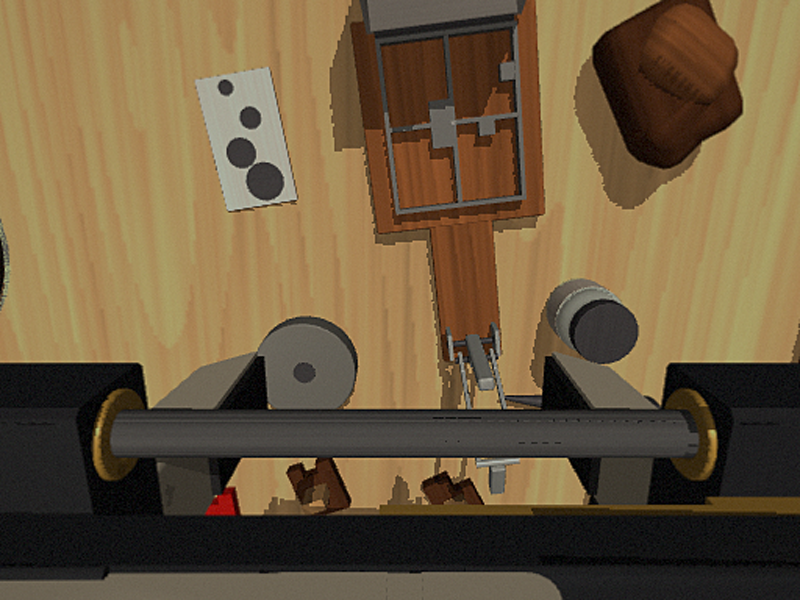

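The tray is clear at about (450,120), with the lid at the top edge and the claw and lever near (480,400). I'll fit the tray walls to the grey pixels.

```bash
cat > case.py <<'E'
from fit import *
T=[box(-60,60,-74,-70,18,31),box(-60,60,70,74,18,31),box(-60,-56,-74,74,18,31),box(56,60,-74,74,18,31),
 box(-2,2,-74,74,18,30),box(-60,60,-2,2,18,30),box(-20,-2,2,20,18,30),box(-20,-2,-20,-2,18,30),box(44,56,29,43,18,30),box(22,36,-14,-2,18,30)]
BOARD=[box(-80,80,-92,92,0,18),box(-30,30,-230,-92,0,18)]
def fitcase(c,im,p0,mask_lid_y=.066,extra=None):
    hsv=cv2.cvtColor(im,cv2.COLOR_RGB2HSV); g=(hsv[...,1]<70).astype(np.float32)
    x,y,a=p0; roi=render(c,[box(-75,75,-88,mask_lid_y*1e3,25,26)],x,y,a)>.5
    g*=roi
    def cost(p):
        r=render(c,T,*p)*roi; return -np.minimum(r,g).sum()/np.maximum(r,g).sum()
    p0=np.array(p0); s=np.vstack([p0,p0+[.006,0,0],p0+[0,.006,0],p0+[0,0,.05]])
    r=minimize(cost,p0,method="Nelder-Mead",options=dict(initial_simplex=s,xatol=1e-4,fatol=1e-5,maxiter=200))
    return r.x,-r.fun,g
E
python3 - <<'E'
from case import *
c=calibration("wrist"); im=get_image("wrist")
for a in(.12,.16):
    p,s,g=fitcase(c,im,(.563,.123,a)); print(p.round(4),s)
o=im.copy(); r=render(c,T,*p); o[(r>.3)]=[0,255,0]; 
a=np.hstack([im[0:150,220:360],o[0:150,220:360]]); save("fitcase.png",a)
E
```

```text
[0.5632 0.124  0.1409] 0.857303261756897
[0.5632 0.124  0.1416] 0.8569172620773315
```

View pics/fitcase.png

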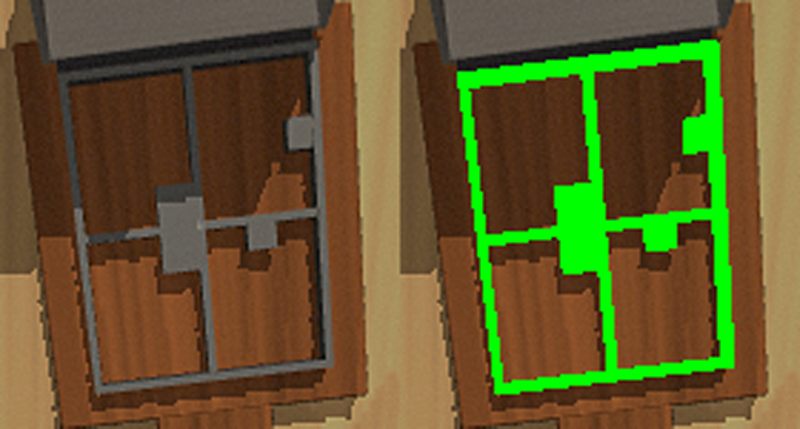

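```bash
cat > g.py <<'E'
import sys
from h import *
CASE=np.array([.5632,.124,.141])
P=dict(l=(-29,36),j=(-29,-36),u=(29,36),c=(29,-36))
def cpt(x,y,z): 
    v=R.from_euler('z',CASE[2]).apply([x/1e3,y/1e3,z/1e3]); return v+[CASE[0],CASE[1],0]
def at(pos,a,t=0.):
    "tool x along blank +y, tilt t about blank x"
    return goal(pos,a+np.pi/2,np.array([np.cos(a),np.sin(a),0])*t)
E
python3 -c "
from g import *
at([.436,-.360,.12],-.154,.2); o=observe();print(o['joints'].round(2))"
```

```text
off [-2.533, -0.6447, 1.6649] tw [-0.0029, 0.0318, 0.0287]
[ 0.21  0.22 -0.44  1.58  0.1   1.36 -0.22]
```

jog_arm(plan=[{"offset": [-0.4,0.1,0],"twist": [0,0,0],"fingers": 0.4},{"offset": [-0.8,0.2,0],"twist": [0,0,0],"fingers": 0.4},{"offset": [-1,0.25,0],"twist": [0,0,0],"fingers": 0.4},{"offset": [-1,0.25,0],"twist": [0,0,0],"fingers": 0.4}])

```text
clock: 4.78
position: [0.5642, -0.1296, 0.369]
ee_rot: [-2.196, -2.246, 0.002]
force: [0.0, 0.1, -0.1]
width: 0.701
gripper_force: 0.0
```

```bash
python3 -c "
from g import *
at([.436,-.360,.12],-.154,.2); o=observe();print(o['joints'].round(2))"
```

```text
off [-1.515, -0.8878, 1.662] tw [-0.003, 0.0319, 0.028]
[ 0.39  0.31 -0.35  1.46  0.11  1.39  0.05]
```

jog_arm(plan=[{"offset": [-0.4,-0.3,0.1],"twist": [0,0.01,0.01],"fingers": 0.4},{"offset": [-0.8,-0.6,0.3],"twist": [0,0.02,0.02],"fingers": 0.4},{"offset": [-1,-0.89,0.6],"twist": [-0.003,0.032,0.028],"fingers": 0.4},{"offset": [-1,-0.89,0.8],"twist": [-0.003,0.032,0.028],"fingers": 0.4},{"offset": [-1,-0.89,0.8],"twist": [-0.003,0.032,0.028],"fingers": 0.4},{"offset": [-1,-0.89,0.8],"twist": [-0.003,0.032,0.028],"fingers": 0.4}])

```text
clock: 5.52
position: [0.4363, -0.2786, 0.2507]
ee_rot: [-2.273, -1.962, -0.233]
force: [0.2, -0.0, 0.3]
width: 0.698
gripper_force: 0.0
```

```bash
python3 -c "
from g import *
at([.436,-.360,.11],-.154,.2); o=observe();print(o['joints'].round(2))"
```

```text
off [-0.7148, 0.0747, 0.8115] tw [0.0002, -0.0003, 0.0012]
[ 0.79  0.33 -0.27  1.74 -0.11  1.16  0.44]
```

jog_arm(plan=[{"offset": [-0.35,0.04,0.15],"twist": [0,0,0],"fingers": 0.4},{"offset": [-0.72,0.07,0.3],"twist": [0,0,0],"fingers": 0.4},{"offset": [-0.72,0.07,0.3],"twist": [0,0,0],"fingers": 0.4},{"offset": [-0.72,0.07,0.3],"twist": [0,0,0],"fingers": 0.4}])

```text
clock: 6.02
position: [0.4334, -0.3759, 0.1853]
ee_rot: [-2.272, -1.964, -0.234]
force: [0.2, 0.4, 0.1]
width: 0.704
gripper_force: 0.0
```

```bash
cat > pick.py <<'E'
import sys
from fit import *; from g import *
k,x,y,a,t,h=sys.argv[1],*map(float,sys.argv[2:])
c=calibration("wrist"); im=get_image("wrist"); rg=regions_of("dop_l","wrist")
best=None
for d in rg:
    if im[d["region"]].mean(0)[0]>110: continue
    ys,xs=np.nonzero(d["region"]); w=unproj(c,[[xs.mean(),ys.mean()]],.015)[0]
    if np.hypot(w[0]-x,w[1]-y)>.07: continue
    p,s=fit(c,d["region"],B[k],w[0],w[1],a); print(round(d["conf"],2),w.round(3),p.round(4),round(s,3))
    if best is None or s>best[1]: best=(p,s)
p=best[0]; print("above"); at([p[0],p[1],.10],p[2],t); print("down"); at([p[0],p[1],h],p[2],t)
print(observe()["clock"],observe()["joints"].round(2)); save("last.png",im)
E
python3 pick.py l .436 -.360 -.154 .2 .037
```

```text
0.9 [ 0.435 -0.357  0.015] [ 0.4362 -0.3602 -0.1717] 0.976
above
off [-0.0114, 0.003, 0.5809] tw [-0.0003, -0.0002, 0.0043]
down
off [-0.0954, 0.0014, 0.9924] tw [-0.0003, -0.0002, 0.0043]
6.125 [ 0.88  0.49 -0.22  1.67 -0.08  1.1   0.57]
```

jog_arm(plan=[{"offset": [-0.01,0,0.3],"twist": [0,0,0.004],"fingers": 0.4},{"offset": [-0.01,0.002,0.58],"twist": [0,0,0.004],"fingers": 0.4},{"offset": [-0.05,0.002,0.8],"twist": [0,0,0.004],"fingers": 0.4},{"offset": [-0.095,0.002,0.992],"twist": [0,0,0.004],"fingers": 0.4},{"offset": [-0.095,0.002,0.992],"twist": [0,0,0.004],"fingers": 0.4},{"offset": [-0.095,0.002,0.992],"twist": [0,0,0.004],"fingers": -1},{"offset": [-0.095,0.002,0.992],"twist": [0,0,0.004],"fingers": -1},{"offset": [-0.095,0.002,0.992],"twist": [0,0,0.004],"fingers": -1},{"offset": [-0.095,0.002,0.992],"twist": [0,0,0.004],"fingers": -1}], newtons=25)

```text
clock: 7.25
position: [0.4341, -0.3618, 0.0359]
ee_rot: [-2.298, -1.93, -0.229]
force: [-0.5, 0.1, -0.0]
width: 0.315
gripper_force: 0.0
```

```bash
python3 -c "
from g import *
at([.436,-.360,.20],-.154,.2)"
```

```text
off [0.2326, 0.0069, -1.0692] tw [0.0001, -0.0002, -0.0031]
```

jog_arm(plan=[{"offset": [0,0,0],"twist": [0,0,0],"fingers": -1},{"offset": [0,0,0],"twist": [0,0,0],"fingers": -1},{"offset": [0,0,0],"twist": [0,0,0],"fingers": -1},{"offset": [0.08,0,-0.35],"twist": [0,0,0],"fingers": -1},{"offset": [0.15,0,-0.7],"twist": [0,0,0],"fingers": -1},{"offset": [0.22,0,-1],"twist": [0,0,0],"fingers": -1},{"offset": [0.22,0,-1],"twist": [0,0,0],"fingers": -1}])

```text
clock: 8.12
position: [0.4364, -0.3605, 0.1923]
ee_rot: [-2.301, -1.934, -0.23]
force: [0.7, 0.3, -1.4]
width: 0.255
gripper_force: 25.0
```

```bash
python3 -c "
from g import *
o=observe(); print(o['width']*92,o['joints'].round(2))
p=cpt(-29,36,130);print(p); at(p,CASE[2],.2)"
```

```text
23.44481151818629 [ 0.86  0.47 -0.22  1.69 -0.09  1.09  0.53]
[0.5294286  0.15556727 0.13      ]
off [3.3454, 0.0187, 1.096] tw [0.0101, 0.0003, -0.0489]
```

```bash
cat > hand.py <<'E'
import sys
from fit import *; from g import *
k,t,h=sys.argv[1],float(sys.argv[2]),float(sys.argv[3])
o=observe(); c=calibration("wrist"); im=get_image("wrist"); rg=[d for d in regions_of("dop_l","wrist")]
Rt=R.from_rotvec(o["ee_rot"]); tx=Rt.apply([1,0,0]); a=np.arctan2(tx[1],tx[0])-np.pi/2
x,y,z=o["position"]; rg=[d for d in rg if im[d["region"]].mean(0)[0]<120]
d=max(rg,key=lambda d:d["region"].sum()); m=d["region"]
p,s=fit(c,m,B[k],x,y,a,z-h,d=(.004,.004,.05)); 
e=R.from_euler('z',-p[2]).apply([x-p[0],y-p[1],0])*1e3
print(d["conf"],m.sum(),p.round(4),round(s,3),"tcp yaw",a.round(3),"TCP in blank mm",e.round(2),"dyaw",round(p[2]-a,3))
ov=im.copy(); r=render(c,B[k],*p,z-h); ed=cv2.Canny((r*255).astype(np.uint8),50,150)>0; ov[ed]=[0,255,0]
ov[cv2.Canny(m.astype(np.uint8)*255,50,150)>0]=[255,0,255]
save("hand_%s.png"%k,np.hstack([im[120:330,130:390],ov[120:330,130:390]]))
E
python3 hand.py l .2 .037
```

```text
0.68 6147 [ 0.4371 -0.3589 -0.17  ] 0.619 tcp yaw -0.173 TCP in blank mm [-0.42 -1.66  0.  ] dyaw 0.003
```

View pics/hand_l.png

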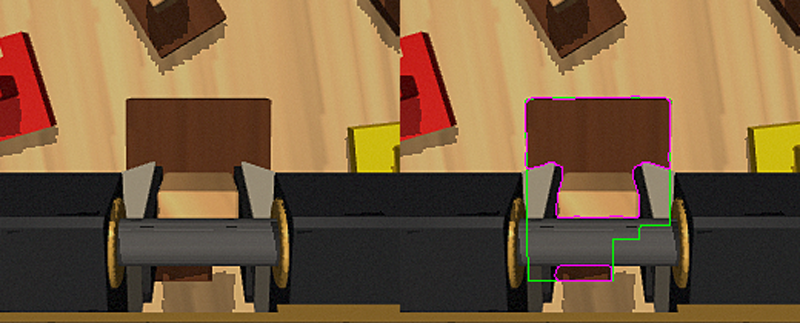

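The overlay matches the held L blank well: TCP offset about (-0.4,-1.7) mm, no yaw error. Carrying it over now.

```bash
python3 -c "
from g import *
at([.46,-.222,.24],-.06,.2)"
```

```text
off [0.9812, 0.0087, -0.1501] tw [0.0029, -0.0003, -0.0178]
```

jog_arm(plan=[{"offset": [0.3,0,-0.1],"twist": [0,0,-0.01],"fingers": -1},{"offset": [0.65,0,-0.15],"twist": [0.003,0,-0.018],"fingers": -1},{"offset": [0.98,0,-0.15],"twist": [0.003,0,-0.018],"fingers": -1},{"offset": [0.98,0,-0.15],"twist": [0.003,0,-0.018],"fingers": -1}])

```text
clock: 8.72
position: [0.4595, -0.2174, 0.2397]
ee_rot: [-2.17, -2.06, -0.221]
force: [0.0, -0.4, -1.5]
width: 0.257
gripper_force: 25.0
```

jog_arm(plan=[{"offset": [0.3,0,0.06],"twist": [0,0,-0.01],"fingers": -1},{"offset": [0.65,0,0.13],"twist": [0,0,-0.03],"fingers": -1},{"offset": [1,0,0.2],"twist": [0,0,-0.03],"fingers": -1},{"offset": [1,0,0.2],"twist": [0,0,-0.03],"fingers": -1}])

```text
clock: 9.22
position: [0.467, -0.0656, 0.2399]
ee_rot: [-1.975, -2.264, -0.239]
force: [0.7, -0.7, -1.7]
width: 0.258
gripper_force: 25.0
```

```bash
python3 -c "
from g import *
p=cpt(-29.4,34.3,150); at(p,CASE[2],.2); at(cpt(-29.4,-20,150),CASE[2],.2); print(observe()['joints'].round(2))"
```

```text
off [1.2438, 0.5827, 0.8859] tw [0.0058, -0.0001, -0.0002]
off [0.8891, 0.5858, 0.8139] tw [0.0058, -0.0001, -0.0002]
[ 0.53  0.25 -0.43  1.89 -0.12  1.03  0.31]
```

jog_arm(plan=[{"offset": [0.35,0.2,0.07],"twist": [0,0,0],"fingers": -1},{"offset": [0.7,0.4,0.2],"twist": [0.003,0,0],"fingers": -1},{"offset": [1,0.58,0.55],"twist": [0.006,0,0],"fingers": -1},{"offset": [1,0.58,0.55],"twist": [0.006,0,0],"fingers": -1},{"offset": [1,0.58,0.55],"twist": [0.006,0,0],"fingers": -1},{"offset": [1,0.58,0.55],"twist": [0.006,0,0],"fingers": -1}])

```text
clock: 9.98
position: [0.5358, 0.1014, 0.193]
ee_rot: [-1.97, -2.246, -0.195]
force: [0.1, 0.2, -0.5]
width: 0.255
gripper_force: 25.0
```

```bash
python3 -c "
from g import *
for z in (90,72,54):at(cpt(-29.4,34.3,z),CASE[2],.2)
"; python3 - <<'E'
import sys; sys.path.insert(0,'.')
import os; os.chdir('.')
from h import *; save("lidcheck.png",get_image("side"),(160,120,330,300))
E
```

```text
off [0.2108, 0.0021, 0.7421] tw [0.0004, 0.0005, -0.0015]
off [0.1873, 0.0021, 0.8598] tw [0.0004, 0.0005, -0.0015]
off [0.1638, 0.0021, 0.9774] tw [0.0004, 0.0005, -0.0015]
```

View pics/lidcheck.png

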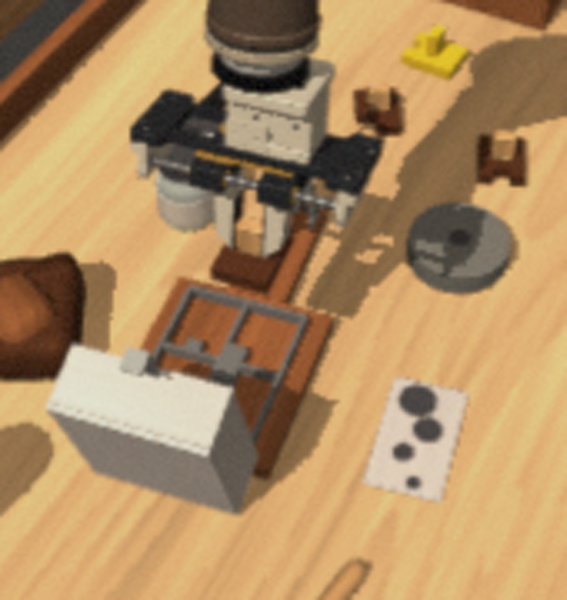

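The blank hangs clear and the lid is well away. Lowering it into pocket L.

jog_arm(plan=[{"offset": [0.21,0.002,0.4],"twist": [0,0,-0.001],"fingers": -1},{"offset": [0.21,0.002,0.74],"twist": [0,0,-0.001],"fingers": -1},{"offset": [0.187,0.002,0.86],"twist": [0,0,-0.001],"fingers": -1},{"offset": [0.187,0.002,0.86],"twist": [0,0,-0.001],"fingers": -1},{"offset": [0.18,0.002,0.9],"twist": [0,0,-0.001],"fingers": -1},{"offset": [0.172,0.002,0.94],"twist": [0,0,-0.001],"fingers": -1},{"offset": [0.164,0.002,0.975],"twist": [0,0,-0.001],"fingers": -1},{"offset": [0.164,0.002,0.975],"twist": [0,0,-0.001],"fingers": -1}])

```text
clock: 11.02
position: [0.529, 0.1558, 0.0543]
ee_rot: [-1.96, -2.255, -0.196]
force: [1.0, -1.4, -2.4]
width: 0.261
gripper_force: 25.0
```

```bash
python3 -c "
from g import *
print(cpt(-29.4,34.3,54));at(cpt(-29.4,34.3,54),CASE[2],.2)
"
```

```text
[0.52927148 0.15382793 0.054     ]
off [-0.0135, -0.0, -0.0007] tw [0.0003, 0.0004, -0.0002]
```

jog_arm(plan=[{"offset": [0,0,0],"twist": [0,0,0],"fingers": 0},{"offset": [0,0,0],"twist": [0,0,0],"fingers": 0},{"offset": [0,0,0],"twist": [0,0,0],"fingers": 0},{"offset": [0,0,-0.1],"twist": [0,0,0],"fingers": 0},{"offset": [0,0,-0.4],"twist": [0,0,0],"fingers": 0},{"offset": [0,0,-0.8],"twist": [0,0,0],"fingers": 0},{"offset": [0,0,-1],"twist": [0,0,0],"fingers": 0.4},{"offset": [0,0,-1],"twist": [0,0,0],"fingers": 0.4}])

```text
clock: 12.02
position: [0.5345, 0.1268, 0.2051]
ee_rot: [-1.962, -2.257, -0.204]
force: [0.1, -0.3, -0.7]
width: 0.666
gripper_force: 0.0
```

```bash
python3 - <<'E'
from fit import *; from g import *
c=calibration("wrist"); im=get_image("wrist")
for d in regions_of("dop_l","wrist"):
    m=d["region"]
    if m.sum()<300: continue
    q=unproj(c,[np.array(np.nonzero(m))[::-1].mean(1)],.04)[0]; x=cpt(-29,36,0)
    p,s=fit(c,m,B["l"],x[0],x[1],CASE[2],.018)
    print(d["conf"],m.sum(),q.round(3),p.round(4),s,x.round(4))
o=observe();print(o["position"],o["clock"]); at([.46,-.1,.24],.3)
save("l_in.png",im,(120,60,400,270))
E
```

```text
0.77 2902 [0.527 0.161 0.04 ] [0.5291 0.158  0.1301] 0.9737873077392578 [0.5294 0.1556 0.    ]
[0.53262706 0.12688863 0.20199307] 12.125
off [-1.3523, -0.6896, -0.5314] tw [0.0029, -0.0314, -0.0254]
```

View pics/l_in.png

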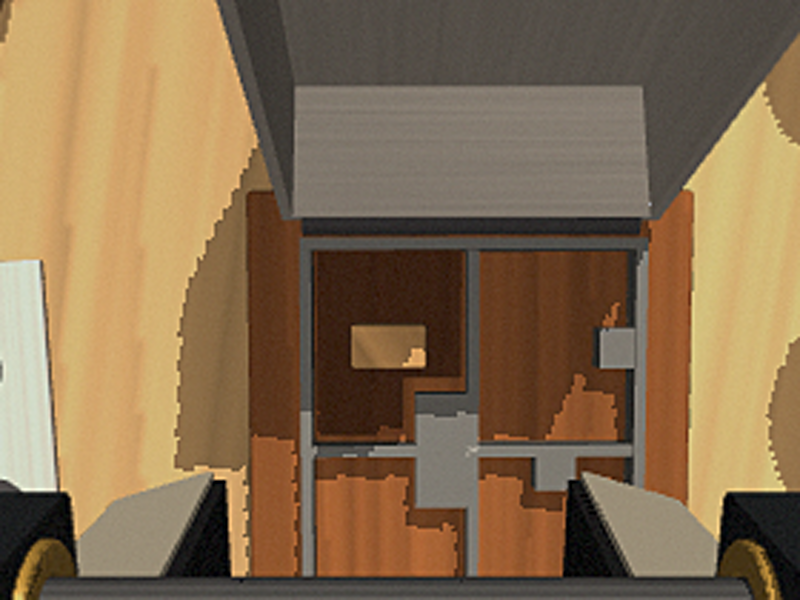

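L is home in its pocket, dop at (388,345), touching the +y side. Next is J.

```bash
python3 -c "
from g import *
at([.54,-.02,.30],.25,.2)"
```

```text
off [-0.829, -0.0861, -0.8328] tw [0.0039, 0.0004, -0.0171]
```

jog_arm(plan=[{"offset": [-0.2,0,-0.3],"twist": [0,0,-0.005],"fingers": 0.4},{"offset": [-0.5,-0.05,-0.6],"twist": [0,0,-0.01],"fingers": 0.4},{"offset": [-0.83,-0.09,-0.83],"twist": [0.004,0,-0.017],"fingers": 0.4},{"offset": [-0.83,-0.09,-0.83],"twist": [0.004,0,-0.017],"fingers": 0.4},{"offset": [-0.83,-0.09,-0.83],"twist": [0.004,0,-0.017],"fingers": 0.4}])

```text
clock: 12.75
position: [0.5391, -0.0195, 0.298]
ee_rot: [-1.827, -2.35, -0.179]
force: [-0.4, -0.0, 0.2]
width: 0.696
gripper_force: 0.0
```

```bash
python3 -c "
from g import *
at([.57,-.15,.30],.4,.2);at([.586,-.280,.22],.5,.2);"
```

```text
off [-0.8738, -0.0154, -0.1904] tw [0.0042, 0.0, -0.0236]
off [-1.8285, -0.1243, 0.1611] tw [0.0074, 0.0, -0.0392]
```

jog_arm(plan=[{"offset": [-0.4,0,-0.1],"twist": [0,0,-0.01],"fingers": 0.4},{"offset": [-0.8,0,-0.19],"twist": [0.004,0,-0.024],"fingers": 0.4},{"offset": [-1,-0.05,-0.2],"twist": [0.007,0,-0.039],"fingers": 0.4},{"offset": [-1,-0.05,-0.2],"twist": [0.007,0,-0.039],"fingers": 0.4}])

```text
clock: 13.25
position: [0.5698, -0.1711, 0.2967]
ee_rot: [-1.516, -2.549, -0.154]
force: [0.0, 1.1, -0.7]
width: 0.699
gripper_force: 0.0
```

```bash
python3 -c "
from g import *
at([.586,-.280,.21],.5,.2);"
```

```text
off [-0.7904, -0.2524, 0.4289] tw [0.0002, -0.0, -0.0003]
```

jog_arm(plan=[{"offset": [-0.4,-0.12,-0.05],"twist": [0,0,0],"fingers": 0.4},{"offset": [-0.79,-0.25,0.1],"twist": [0,0,0],"fingers": 0.4},{"offset": [-0.79,-0.25,0.42],"twist": [0,0,0],"fingers": 0.4},{"offset": [-0.79,-0.25,0.42],"twist": [0,0,0],"fingers": 0.4},{"offset": [-0.79,-0.25,0.42],"twist": [0,0,0],"fingers": 0.4}])

```text
clock: 13.88
position: [0.5884, -0.2767, 0.2157]
ee_rot: [-1.513, -2.556, -0.157]
force: [-0.2, 0.2, 0.9]
width: 0.698
gripper_force: 0.0
```

```bash
python3 pick.py j .586 -.276 .502 .2 .037
```

```text
0.7 [ 0.586 -0.279  0.015] [ 0.5864 -0.2761  0.5178] 0.949
above
off [-0.1338, -0.0132, 0.7654] tw [0.0015, 0.0007, -0.0025]
down
off [-0.2153, -0.0158, 1.1774] tw [0.0015, 0.0007, -0.0025]
13.975 [ 0.66  0.63 -0.41  1.36  0.1   1.33  0.78]
```

jog_arm(plan=[{"offset": [-0.13,-0.013,0.4],"twist": [0.001,0,-0.002],"fingers": 0.4},{"offset": [-0.13,-0.013,0.76],"twist": [0.001,0,-0.002],"fingers": 0.4},{"offset": [-0.16,-0.014,0.9],"twist": [0.001,0,-0.002],"fingers": 0.4},{"offset": [-0.16,-0.014,0.9],"twist": [0.001,0,-0.002],"fingers": 0.4},{"offset": [-0.16,-0.014,0.9],"twist": [0.001,0,-0.002],"fingers": 0.4}])

```text
clock: 14.6
position: [0.5862, -0.2779, 0.0794]
ee_rot: [-1.5, -2.565, -0.149]
force: [1.8, -0.4, 0.4]
width: 0.701
gripper_force: 0.0
```

```bash
python3 -c "
from g import *
at([.5864,-.2761,.037],.51,.2);print(observe()['position'])"
```

```text
off [-0.0452, 0.0064, 0.2794] tw [0.0003, 0.0009, 0.0004]
[ 0.58618564 -0.2778778   0.07942903]
```

jog_arm(plan=[{"offset": [-0.02,0,0.14],"twist": [0,0,0],"fingers": 0.4},{"offset": [-0.045,0.006,0.28],"twist": [0,0,0],"fingers": 0.4},{"offset": [-0.045,0.006,0.28],"twist": [0,0,0],"fingers": 0.4},{"offset": [-0.045,0.006,0.28],"twist": [0,0,0],"fingers": -1},{"offset": [-0.045,0.006,0.28],"twist": [0,0,0],"fingers": -1},{"offset": [-0.045,0.006,0.28],"twist": [0,0,0],"fingers": -1},{"offset": [-0.045,0.006,0.28],"twist": [0,0,0],"fingers": -1},{"offset": [-0.045,0.006,0.28],"twist": [0,0,0],"fingers": -1},{"offset": [-0.045,0.006,0.28],"twist": [0,0,0],"fingers": -1},{"offset": [-0.045,0.006,0.28],"twist": [0,0,0],"fingers": -1},{"offset": [-0.045,0.006,0.28],"twist": [0,0,0],"fingers": -1}])

```text
clock: 15.98
position: [0.5846, -0.2752, 0.0345]
ee_rot: [-1.498, -2.561, -0.149]
force: [-0.6, 0.2, 4.2]
width: 0.262
gripper_force: 25.0
```

```bash
python3 -c "
from g import *
o=observe();print(o['position'],o['gripper_force'],o['width'])
at([.57,-.29,.18],.51,.2)"
```

```text
[ 0.5845713  -0.27523838  0.03451969] 25.000416934490204 0.2618120250807391
off [0.153, -0.1326, -0.9585] tw [-0.0, 0.0004, 0.0004]
```

jog_arm(plan=[{"offset": [0.05,0,-0.3],"twist": [0,0,0],"fingers": -1},{"offset": [0.1,-0.06,-0.6],"twist": [0,0,0],"fingers": -1},{"offset": [0.15,-0.13,-0.95],"twist": [0,0,0],"fingers": -1},{"offset": [0.15,-0.13,-0.95],"twist": [0,0,0],"fingers": -1},{"offset": [0.15,-0.13,-0.95],"twist": [0,0,0],"fingers": -1}])

```text
clock: 16.6
position: [0.5696, -0.29, 0.1775]
ee_rot: [-1.498, -2.56, -0.148]
force: [-0.3, 0.5, -1.3]
width: 0.261
gripper_force: 25.0
```

```bash
python3 hand.py j .2 .036; python3 -c "
from g import *
at([.50,-.20,.27],.4,.2)"
```

```text
0.68 3738 [ 0.5696 -0.29    0.5118] 0.0 tcp yaw 0.512 TCP in blank mm [0. 0. 0.] dyaw 0.0
off [0.8556, -0.1114, -0.4617] tw [-0.0039, -0.0, 0.0175]
```

View pics/hand_j.png

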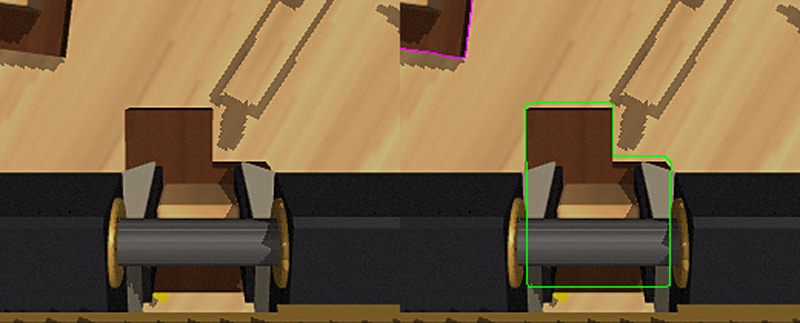

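The network mask picked another blank, but the overlay at zero offset shows the held J about 1.7 mm towards its -y with no yaw error. I'll allow for that.

jog_arm(plan=[{"offset": [0.2,-0.05,-0.3],"twist": [0,0,0.005],"fingers": -1},{"offset": [0.5,-0.11,-0.46],"twist": [-0.003,0,0.012],"fingers": -1},{"offset": [0.85,-0.11,-0.46],"twist": [-0.004,0,0.017],"fingers": -1},{"offset": [0.85,-0.11,-0.46],"twist": [-0.004,0,0.017],"fingers": -1},{"offset": [0.85,-0.11,-0.46],"twist": [-0.004,0,0.017],"fingers": -1}])

```text
clock: 17.32
position: [0.501, -0.2012, 0.2702]
ee_rot: [-1.639, -2.48, -0.166]
force: [-0.3, -0.4, -1.8]
width: 0.259
gripper_force: 25.0
```

```bash
python3 -c "
from g import *
at([.49,-.06,.26],.25,.2)
p=cpt(-29,-35.3,140);print(p);at(p,CASE[2],.2)"
```

```text
off [0.8637, 0.3016, 0.2438] tw [-0.0045, 0.0002, 0.0239]
[0.53944862 0.08497485 0.14      ]
off [1.4505, 0.9819, 1.1795] tw [-0.0079, 0.0002, 0.0409]
```

jog_arm(plan=[{"offset": [0.3,0.1,0.06],"twist": [0,0,0.01],"fingers": -1},{"offset": [0.6,0.2,0.12],"twist": [-0.003,0,0.02],"fingers": -1},{"offset": [0.9,0.4,0.24],"twist": [-0.008,0,0.04],"fingers": -1},{"offset": [1,0.7,0.24],"twist": [-0.008,0,0.041],"fingers": -1},{"offset": [1,0.7,0.24],"twist": [-0.008,0,0.041],"fingers": -1},{"offset": [1,0.7,0.24],"twist": [-0.008,0,0.041],"fingers": -1}])

```text
clock: 18.08
position: [0.5376, -0.0191, 0.2645]
ee_rot: [-1.959, -2.253, -0.196]
force: [-1.2, -0.1, -1.8]
width: 0.259
gripper_force: 25.0
```

```bash
python3 -c "
from g import *
o=observe();print(o['position'])
for z in(140,75):at(cpt(-29,-35.3,z),CASE[2],.2)"
```

```text
[ 0.53759212 -0.01911033  0.26447915]
off [0.5078, 0.1087, 0.949] tw [0.0, 0.0002, -0.0002]
off [0.4221, 0.1087, 1.3738] tw [0.0, 0.0002, -0.0002]
```

jog_arm(plan=[{"offset": [0.25,0.05,0.2],"twist": [0,0,0],"fingers": -1},{"offset": [0.51,0.109,0.5],"twist": [0,0,0],"fingers": -1},{"offset": [0.5,0.109,0.95],"twist": [0,0,0],"fingers": -1},{"offset": [0.5,0.109,0.98],"twist": [0,0,0],"fingers": -1},{"offset": [0.5,0.109,0.98],"twist": [0,0,0],"fingers": -1}])

```text
clock: 18.7
position: [0.54, 0.0842, 0.1368]
ee_rot: [-1.961, -2.252, -0.196]
force: [0.3, -1.3, -1.2]
width: 0.256
gripper_force: 25.0
```

```bash
python3 -c "
from g import *
o=observe();print(o['position'])
for z in(75,66,60,53):at(cpt(-29,-35.3,z),CASE[2],.2)"
```

```text
[0.54003187 0.08418839 0.13676518]
off [-0.0755, -0.0036, 0.4048] tw [0.0003, 0.0003, -0.0005]
off [-0.0874, -0.0036, 0.4636] tw [0.0003, 0.0003, -0.0005]
off [-0.0952, -0.0037, 0.5029] tw [0.0003, 0.0003, -0.0005]
off [-0.1044, -0.0037, 0.5486] tw [0.0003, 0.0003, -0.0005]
```

jog_arm(plan=[{"offset": [-0.04,-0.003,0.2],"twist": [0,0,0],"fingers": -1},{"offset": [-0.075,-0.003,0.4],"twist": [0,0,0],"fingers": -1},{"offset": [-0.075,-0.003,0.4],"twist": [0,0,0],"fingers": -1},{"offset": [-0.087,-0.003,0.46],"twist": [0,0,0],"fingers": -1},{"offset": [-0.095,-0.003,0.5],"twist": [0,0,0],"fingers": -1},{"offset": [-0.103,-0.003,0.54],"twist": [0,0,0],"fingers": -1},{"offset": [-0.103,-0.003,0.54],"twist": [0,0,0],"fingers": -1}])

```text
clock: 19.58
position: [0.539, 0.0866, 0.0537]
ee_rot: [-1.958, -2.254, -0.197]
force: [-0.6, 0.4, -1.4]
width: 0.262
gripper_force: 25.0
```

jog_arm(plan=[{"offset": [0,0,0],"twist": [0,0,0],"fingers": -0.15},{"offset": [0,0,0],"twist": [0,0,0],"fingers": -0.15},{"offset": [0,0,0],"twist": [0,0,0],"fingers": -0.15},{"offset": [0,0,-0.1],"twist": [0,0,0],"fingers": -0.15},{"offset": [0,0,-0.4],"twist": [0,0,0],"fingers": 0},{"offset": [0,0,-0.8],"twist": [0,0,0],"fingers": 0.4},{"offset": [-0.2,0,-1],"twist": [0,0,0],"fingers": 0.4},{"offset": [-0.4,0,-1],"twist": [0,0,0],"fingers": 0.4},{"offset": [-0.4,0,-1],"twist": [0,0,0],"fingers": 0.4}])

```text
clock: 20.7
position: [0.5516, -0.0042, 0.1899]
ee_rot: [-1.965, -2.251, -0.197]
force: [-1.4, 0.6, -0.8]
width: 0.698
gripper_force: 0.0
```

```bash
python3 - <<'E'
from fit import *; from g import *
c=calibration("wrist"); im=get_image("wrist")
for d in regions_of("dop_l","wrist"):
    m=d["region"]
    if m.sum()<300: continue
    q=unproj(c,[np.array(np.nonzero(m))[::-1].mean(1)],.04)[0]
    for k in "lj":
        x=cpt(*P[k],0)
        if np.hypot(*(q-x)[:2])<.04:
            p,s=fit(c,m,B[k],x[0],x[1],CASE[2],.018)
            print(k,d["conf"],m.sum(),p.round(4),s,x.round(4))
o=observe();print(o["position"],o["clock"]); at([.45,-.12,.27],.3,.2)
save("j_in.png",im,(120,20,400,230))
E
```

```text
l 0.93 3650 [0.5287 0.1573 0.1409] 0.9815827012062073 [0.5294 0.1556 0.    ]
j 0.8 3323 [0.5393 0.0846 0.1392] 0.9668816924095154 [0.5395 0.0843 0.    ]
[ 0.55118445 -0.00076211  0.18984223] 20.8
off [-0.5737, -0.7773, -0.6627] tw [0.0054, 0.0002, -0.025]
```

View pics/j_in.png

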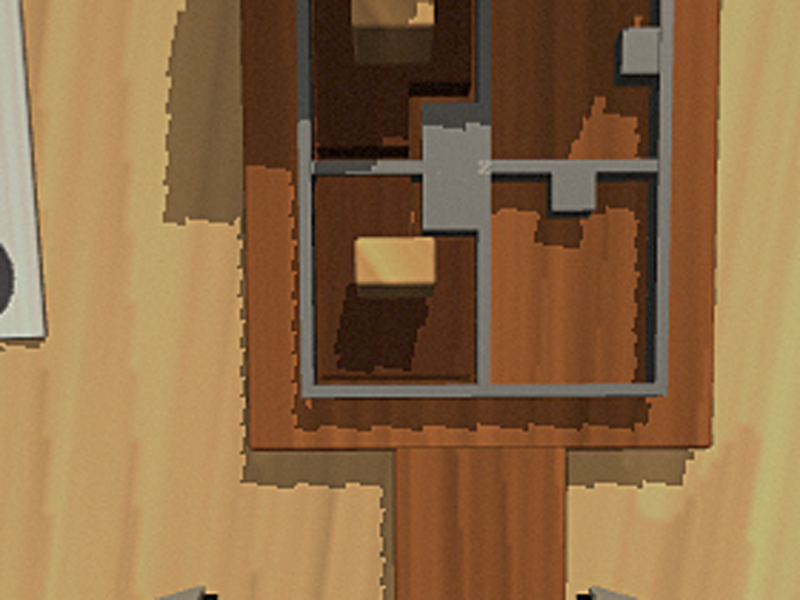

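L and J are both home. Next is C.

jog_arm(plan=[{"offset": [0,-0.3,-0.4],"twist": [0,0,0],"fingers": 0.4},{"offset": [-0.3,-0.6,-0.66],"twist": [0.002,0,-0.01],"fingers": 0.4},{"offset": [-0.6,-0.78,-0.66],"twist": [0.005,0,-0.025],"fingers": 0.4},{"offset": [-0.6,-0.78,-0.66],"twist": [0.005,0,-0.025],"fingers": 0.4},{"offset": [-0.6,-0.78,-0.66],"twist": [0.005,0,-0.025],"fingers": 0.4}])

```text
clock: 21.42
position: [0.4503, -0.1232, 0.2684]
ee_rot: [-1.768, -2.396, -0.179]
force: [0.2, 0.3, 0.1]
width: 0.697
gripper_force: 0.0
```

```bash
python3 -c "
from g import *
at([.434,-.27,.19],.381,.2)"
```

```text
off [-0.988, -0.394, 0.3332] tw [0.0029, 0.0002, -0.0126]
```

jog_arm(plan=[{"offset": [-0.35,-0.15,0],"twist": [0,0,-0.005],"fingers": 0.4},{"offset": [-0.7,-0.3,0.1],"twist": [0.003,0,-0.012],"fingers": 0.4},{"offset": [-0.98,-0.39,0.33],"twist": [0.003,0,-0.012],"fingers": 0.4},{"offset": [-0.98,-0.39,0.33],"twist": [0.003,0,-0.012],"fingers": 0.4},{"offset": [-0.98,-0.39,0.33],"twist": [0.003,0,-0.012],"fingers": 0.4}])

```text
clock: 22.05
position: [0.4357, -0.2671, 0.1909]
ee_rot: [-1.666, -2.461, -0.167]
force: [0.2, 0.5, 1.4]
width: 0.696
gripper_force: 0.0
```

```bash
python3 pick.py c .434 -.265 .381 .2 .037
```

```text
0.9 [ 0.434 -0.266  0.015] [ 0.4336 -0.2646  0.3759] 0.969
above
off [-0.0973, -0.007, 0.6038] tw [-0.0001, 0.0003, 0.0008]
down
off [-0.1799, -0.0072, 1.0156] tw [-0.0001, 0.0003, 0.0008]
22.15 [ 0.84  0.44 -0.42  1.76  0.04  1.12  0.8 ]
```

jog_arm(plan=[{"offset": [-0.097,-0.007,0.3],"twist": [0,0,0],"fingers": 0.4},{"offset": [-0.097,-0.007,0.6],"twist": [0,0,0],"fingers": 0.4},{"offset": [-0.14,-0.007,0.8],"twist": [0,0,0],"fingers": 0.4},{"offset": [-0.178,-0.007,1.0],"twist": [0,0,0],"fingers": 0.4},{"offset": [-0.178,-0.007,1.0],"twist": [0,0,0],"fingers": 0.4},{"offset": [-0.178,-0.007,1.0],"twist": [0,0,0],"fingers": -1},{"offset": [-0.178,-0.007,1.0],"twist": [0,0,0],"fingers": -1},{"offset": [-0.178,-0.007,1.0],"twist": [0,0,0],"fingers": -1},{"offset": [-0.178,-0.007,1.0],"twist": [0,0,0],"fingers": -1},{"offset": [-0.178,-0.007,1.0],"twist": [0,0,0],"fingers": -1},{"offset": [-0.178,-0.007,1.0],"twist": [0,0,0],"fingers": -1},{"offset": [-0.178,-0.007,1.0],"twist": [0,0,0],"fingers": -1},{"offset": [-0.178,-0.007,1.0],"twist": [0,0,0],"fingers": -1}])

```text
clock: 23.78
position: [0.4323, -0.267, 0.0386]
ee_rot: [-1.67, -2.459, -0.165]
force: [-0.8, -0.1, 5.4]
width: 0.257
gripper_force: 25.0
```

jog_arm(plan=[{"offset": [0.05,0,-0.3],"twist": [0,0,0],"fingers": -1},{"offset": [0.12,0,-0.65],"twist": [0,0,0],"fingers": -1},{"offset": [0.2,0,-1],"twist": [0,0,0],"fingers": -1},{"offset": [0.2,0,-1],"twist": [0,0,0],"fingers": -1}])

```text
clock: 24.28
position: [0.4341, -0.2678, 0.1948]
ee_rot: [-1.673, -2.465, -0.165]
force: [0.4, -0.0, -1.2]
width: 0.257
gripper_force: 25.0
```

```bash
sed -i 's/^d=max.*/q=proj(c,R.from_euler("z",a).apply([0,0.025,0])+[x,y,z-h+.014])[0].round().astype(int); rg=[d for d in rg if d["region"][q[1]-5:q[1]+6,q[0]-40:q[0]+41].any()]; d=max(rg,key=lambda d:d["region"].sum()); m=d["region"]/' hand.py; python3 hand.py c .2 .037;  python3 -c "
from g import *
at([.46,-.15,.26],.26,.2)"
```

```text
0.57 5547 [ 0.4334 -0.2661  0.3829] 0.532 tcp yaw 0.378 TCP in blank mm [ 0.   -1.88  0.  ] dyaw 0.005
off [0.7342, 0.4615, -0.3223] tw [-0.004, 0.0004, 0.0183]
```

View pics/hand_c.png

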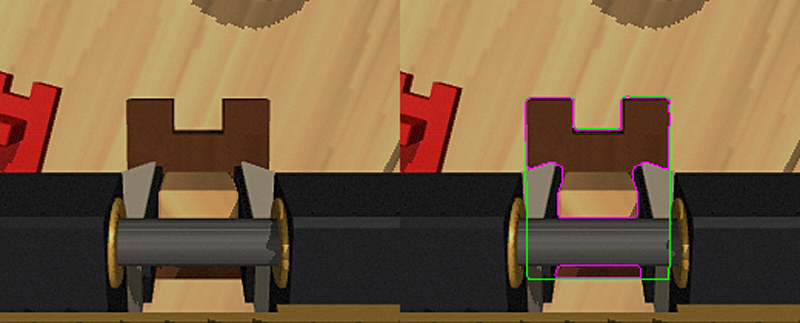

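C is held square, and the brown notched blank matches the overlay. Carrying it to pocket C.

jog_arm(plan=[{"offset": [0.2,0.15,-0.25],"twist": [0,0,0.006],"fingers": -1},{"offset": [0.5,0.3,-0.32],"twist": [-0.004,0,0.018],"fingers": -1},{"offset": [0.73,0.46,-0.32],"twist": [-0.004,0,0.018],"fingers": -1},{"offset": [0.73,0.46,-0.32],"twist": [-0.004,0,0.018],"fingers": -1}])

```text
clock: 24.88
position: [0.4603, -0.1469, 0.259]
ee_rot: [-1.805, -2.367, -0.182]
force: [-0.0, -0.0, -1.8]
width: 0.262
gripper_force: 25.0
```

```bash
python3 -c "
from g import *
at([.49,-.02,.26],.14,.2);at(cpt(29,-39,140),CASE[2],.2)"
```

```text
off [0.7492, 0.4149, 0.1456] tw [-0.004, -0.0001, 0.0199]
off [1.094, 1.2981, 1.0323] tw [-0.004, -0.0001, 0.0198]
```

jog_arm(plan=[{"offset": [0.35,0.2,0.07],"twist": [0,0,0.01],"fingers": -1},{"offset": [0.7,0.4,0.14],"twist": [-0.004,0,0.02],"fingers": -1},{"offset": [1,0.7,0.2],"twist": [-0.004,0,0.02],"fingers": -1},{"offset": [1,1,0.2],"twist": [-0.004,0,0.02],"fingers": -1},{"offset": [1,1,0.2],"twist": [-0.004,0,0.02],"fingers": -1}])

```text
clock: 25.5
position: [0.567, 0.0368, 0.2576]
ee_rot: [-1.962, -2.248, -0.195]
force: [-0.6, -0.6, -1.7]
width: 0.257
gripper_force: 25.0
```

```bash
python3 -c "
from g import *
at(cpt(29,-39,130),CASE[2],.2)"
```

```text
off [0.1452, 0.2494, 0.897] tw [-0.0001, 0.0, -0.0009]
```

jog_arm(plan=[{"offset": [0.15,0.15,0.2],"twist": [0,0,0],"fingers": -1},{"offset": [0.15,0.249,0.5],"twist": [0,0,-0.001],"fingers": -1},{"offset": [0.145,0.249,0.9],"twist": [0,0,-0.001],"fingers": -1},{"offset": [0.145,0.249,0.9],"twist": [0,0,-0.001],"fingers": -1},{"offset": [0.145,0.249,0.9],"twist": [0,0,-0.001],"fingers": -1}])

```text
clock: 26.12
position: [0.5967, 0.0875, 0.1331]
ee_rot: [-1.96, -2.254, -0.197]
force: [0.9, 1.1, 0.6]
width: 0.26
gripper_force: 25.0
```

```bash
python3 -c "
from g import *
print(observe()['position'])
for z in (75,67,60,54):at(cpt(29,-38.5,z),CASE[2],.2)"
```

```text
[0.59667678 0.08749203 0.13311609]
off [-0.0609, 0.0057, 0.383] tw [0.0004, 0.0003, -0.0003]
off [-0.0714, 0.0056, 0.4352] tw [0.0004, 0.0003, -0.0003]
off [-0.0806, 0.0055, 0.481] tw [0.0004, 0.0003, -0.0003]
off [-0.0885, 0.0054, 0.5202] tw [0.0004, 0.0003, -0.0003]
```

jog_arm(plan=[{"offset": [-0.03,0.005,0.2],"twist": [0,0,0],"fingers": -1},{"offset": [-0.061,0.005,0.38],"twist": [0,0,0],"fingers": -1},{"offset": [-0.061,0.005,0.38],"twist": [0,0,0],"fingers": -1},{"offset": [-0.071,0.005,0.435],"twist": [0,0,0],"fingers": -1},{"offset": [-0.08,0.005,0.48],"twist": [0,0,0],"fingers": -1},{"offset": [-0.088,0.005,0.518],"twist": [0,0,0],"fingers": -1},{"offset": [-0.088,0.005,0.518],"twist": [0,0,0],"fingers": -1}])

```text
clock: 27.0
position: [0.5975, 0.0911, 0.0549]
ee_rot: [-1.96, -2.256, -0.199]
force: [-3.7, -3.5, 14.3]
width: 0.261
gripper_force: 25.0
```

jog_arm(plan=[{"offset": [0,0,-0.01],"twist": [0,0,0],"fingers": -0.15},{"offset": [0,0,-0.01],"twist": [0,0,0],"fingers": -0.15},{"offset": [0,0,-0.01],"twist": [0,0,0],"fingers": -0.15},{"offset": [0,0,-0.1],"twist": [0,0,0],"fingers": -0.15},{"offset": [0,0,-0.4],"twist": [0,0,0],"fingers": 0},{"offset": [0,0,-0.8],"twist": [0,0,0],"fingers": 0.4},{"offset": [-0.2,0,-1],"twist": [0,0,0],"fingers": 0.4},{"offset": [-0.3,0,-1],"twist": [0,0,0],"fingers": 0.4},{"offset": [-0.3,0,-1],"twist": [0,0,0],"fingers": 0.4}])

```text
clock: 28.12
position: [0.6063, 0.0166, 0.1906]
ee_rot: [-1.961, -2.252, -0.196]
force: [-0.0, 0.8, 0.2]
width: 0.699
gripper_force: 0.0
```

```bash
cat > chk.py <<'E'
from fit import *; from g import *
c=calibration("wrist"); im=get_image("wrist")
for d in regions_of("dop_l","wrist"):
    m=d["region"]
    if m.sum()<300: continue
    q=unproj(c,[np.array(np.nonzero(m))[::-1].mean(1)],.04)[0]
    for k in "ljc":
        x=cpt(*P[k],0)
        if np.hypot(*(q-x)[:2])<.04:
            p,s=fit(c,m,B[k],x[0],x[1],CASE[2],.018)
            print(k,m.sum(),p.round(4),round(s,3),x.round(4))
for n,z in(("keeper",.17),("claw_bar",.16),("claw_tab",.16),("claw_pivot",.04),("lever_grip",.1)):
  for d in landmark_of(n,"wrist")+landmark_of(n,"top"): pass
print(observe()["position"],observe()["clock"])
E
python3 chk.py
```

```text
j 3323 [0.5394 0.0853 0.1471] 0.97 [0.5395 0.0843 0.    ]
l 3851 [0.5289 0.1575 0.1333] 0.988 [0.5294 0.1556 0.    ]
c 3499 [0.5971 0.0925 0.1369] 0.971 [0.597  0.0924 0.    ]
[0.60681997 0.01824983 0.19141373] 28.725
```

All three blanks are home. Next I'll push the lid from behind with closed fingers, the tool tilted so its top leans towards +y and clears the keeper.

```bash
python3 -c "
from g import *
at(cpt(0,-20,330),CASE[2],0.);print(cpt(0,240,145),cpt(0,240,330))"
```

```text
off [0.7757, -0.1875, -0.7868] tw [0.0003, -0.0316, -0.0001]
[0.52947202 0.36161823 0.145     ] [0.52947202 0.36161823 0.33      ]
```

jog_arm(plan=[{"offset": [0,0,-0.4],"twist": [0,0,0],"fingers": -1},{"offset": [0.3,-0.1,-0.8],"twist": [0,-0.015,0],"fingers": -1},{"offset": [0.78,-0.19,-0.82],"twist": [0,-0.032,0],"fingers": -1},{"offset": [0.78,-0.19,-0.82],"twist": [0,-0.032,0],"fingers": -1},{"offset": [0.78,-0.19,-0.82],"twist": [0,-0.032,0],"fingers": -1}])

```text
clock: 29.35
position: [0.5652, 0.106, 0.3359]
ee_rot: [2.053, 2.373, 0.002]
force: [-0.2, -1.0, -0.7]
width: 0.206
gripper_force: 0.0
```

jog_arm(plan=[{"offset": [0.35,0,0],"twist": [0,-0.01,0],"fingers": -1},{"offset": [0.7,0,0],"twist": [0,-0.03,0],"fingers": -1},{"offset": [1,0,0],"twist": [0,-0.05,0],"fingers": -1},{"offset": [1,0,0],"twist": [0,-0.05,0],"fingers": -1},{"offset": [1,0,0],"twist": [0,-0.05,0],"fingers": -1}])

```text
clock: 29.98
position: [0.5457, 0.2505, 0.3333]
ee_rot: [1.895, 2.177, -0.304]
force: [0.5, -0.6, -0.3]
width: 0.008
gripper_force: 0.0
```

```bash
python3 -c "
from g import *
o=observe();print(o['position'],o['joints'].round(2))
at(cpt(0,240,300),CASE[2],-.5)"
```

```text
[0.54568594 0.25053852 0.33326574] [-0.37  0.46 -0.48  1.39  0.45  1.55 -0.75]
off [0.7802, -0.0049, -0.0234] tw [-0.0002, -0.029, -0.0004]
```

jog_arm(plan=[{"offset": [0.35,0,-0.03],"twist": [0,-0.01,0],"fingers": -1},{"offset": [0.7,0,-0.03],"twist": [0,-0.02,0],"fingers": -1},{"offset": [0.78,0,-0.02],"twist": [0,-0.029,0],"fingers": -1},{"offset": [0.78,0,-0.02],"twist": [0,-0.029,0],"fingers": -1},{"offset": [0.78,0,-0.02],"twist": [0,-0.029,0],"fingers": -1}])

```text
clock: 30.6
position: [0.5312, 0.3602, 0.3017]
ee_rot: [1.795, 2.054, -0.454]
force: [0.3, -0.3, -0.4]
width: 0.003
gripper_force: 0.0
```

```bash
python3 -c "
from g import *
o=observe();print(o['position'],o['joints'].round(2))
at(cpt(0,240,145),CASE[2],-.5)"
```

```text
[0.53124439 0.36022213 0.301701  ] [-0.64  0.65 -0.44  1.21  0.57  1.74 -0.94]
off [0.5092, -0.0139, 0.9122] tw [0.0, -0.0002, -0.0011]
```

jog_arm(plan=[{"offset": [0.15,0,0.3],"twist": [0,0,0],"fingers": -1},{"offset": [0.33,0,0.6],"twist": [0,0,0],"fingers": -1},{"offset": [0.51,-0.01,0.91],"twist": [0,0,0],"fingers": -1},{"offset": [0.51,-0.01,0.91],"twist": [0,0,0],"fingers": -1},{"offset": [0.51,-0.01,0.91],"twist": [0,0,0],"fingers": -1}])

```text
clock: 31.22
position: [0.5294, 0.3643, 0.1474]
ee_rot: [1.793, 2.056, -0.45]
force: [0.5, -0.1, 1.6]
width: 0.005
gripper_force: 0.0
```

```bash
python3 - <<'E'
from h import *; from g import *
o=observe(); print(o['position'],o['force'])
save("lid1.png",get_image("side"),(130,150,330,300))
at(cpt(0,170,145),CASE[2],-.5);at(cpt(0,110,145),CASE[2],-.5)
E
```

```text
[0.52942012 0.3642524  0.14740771] [ 0.52588554 -0.09911844  1.59970215]
off [-0.4208, -0.0011, 0.2491] tw [0.0006, -0.0006, -0.0008]
off [-0.7726, 0.0, 0.4396] tw [0.0006, -0.0006, -0.0008]
```

View pics/lid1.png

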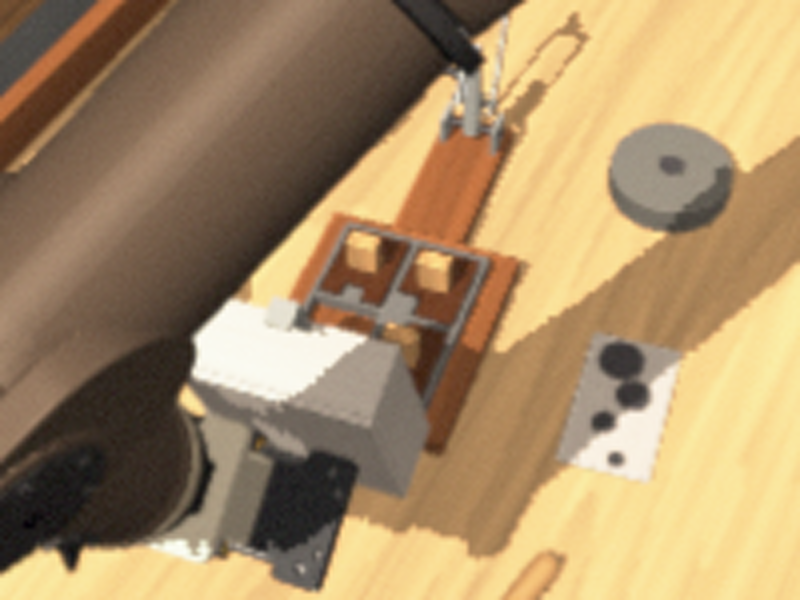

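The three dops are home in the tray. The gripper is behind the lid, so I'll push.

jog_arm(plan=[{"offset": [-0.15,0,0.088],"twist": [0,0,0],"fingers": -1},{"offset": [-0.25,0,0.145],"twist": [0,0,0],"fingers": -1},{"offset": [-0.35,0,0.2],"twist": [0,0,0],"fingers": -1},{"offset": [-0.42,0,0.24],"twist": [0,0,0],"fingers": -1},{"offset": [-0.48,0,0.27],"twist": [0,0,0],"fingers": -1},{"offset": [-0.54,0,0.3],"twist": [0,0,0],"fingers": -1},{"offset": [-0.6,0,0.335],"twist": [0,0,0],"fingers": -1}])

```text
clock: 32.15
position: [0.5422, 0.2625, 0.1436]
ee_rot: [1.789, 2.059, -0.453]
force: [-0.2, 4.3, 3.6]
width: 0.005
gripper_force: 2.1
```

jog_arm(plan=[{"offset": [-0.06,0,0.033],"twist": [0,0,0],"fingers": -1},{"offset": [-0.12,0,0.066],"twist": [0,0,0],"fingers": -1},{"offset": [-0.18,0,0.1],"twist": [0,0,0],"fingers": -1},{"offset": [-0.24,0,0.131],"twist": [0,0,0],"fingers": -1},{"offset": [-0.3,0,0.164],"twist": [0,0,0],"fingers": -1}])

```text
clock: 32.78
position: [0.5494, 0.2109, 0.1433]
ee_rot: [1.79, 2.058, -0.455]
force: [1.0, 0.1, 0.3]
width: 0.004
gripper_force: 0.7
```

jog_arm(plan=[{"offset": [-0.08,0,0.04],"twist": [0,0,0],"fingers": -1},{"offset": [-0.16,0,0.08],"twist": [0,0,0],"fingers": -1},{"offset": [-0.24,0,0.12],"twist": [0,0,0],"fingers": -1},{"offset": [-0.32,0,0.16],"twist": [0,0,0],"fingers": -1},{"offset": [-0.32,0,0.16],"twist": [0,0,0],"fingers": -1}])

```text
clock: 33.4
position: [0.557, 0.1571, 0.1455]
ee_rot: [1.791, 2.056, -0.455]
force: [-1.0, 0.4, -0.4]
width: 0.002
gripper_force: 0.0
```

```bash
python3 - <<'E'
from h import *; from g import *
o=observe(); print(o['position'],o['force'])
save("lid2.png",get_image("side"),(130,150,330,300))
at(cpt(0,190,260),CASE[2],-.5)
E
```

```text
[0.55704151 0.157087   0.14552074] [-0.95228687  0.42927634 -0.41708958]
off [0.5429, 0.0093, -1.1656] tw [0.0001, -0.0001, -0.0004]
```

View pics/lid2.png

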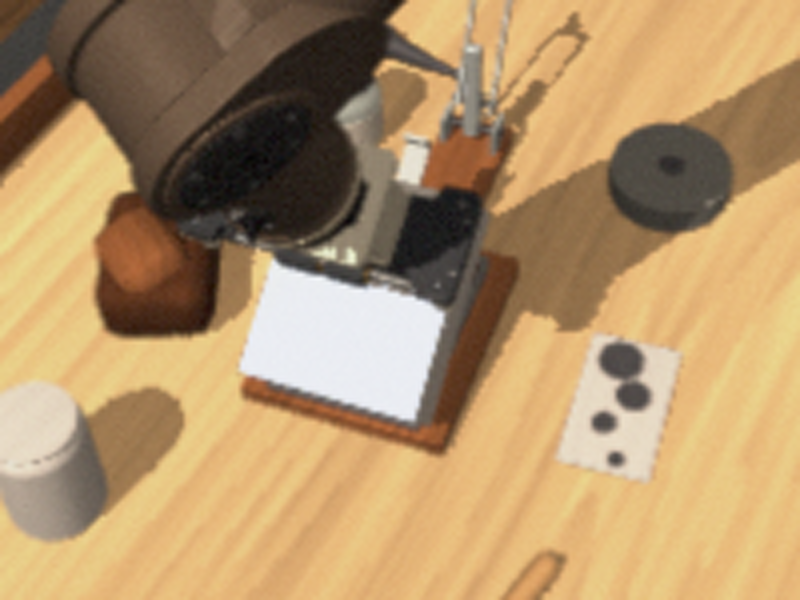

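The lid has sunk shut, with its top plate flat over the board. Next I'll retreat upwards and go round to the latch.

```bash
python3 -c "
from g import *
at(cpt(0,20,300),CASE[2],0)"
```

```text
off [-0.5798, 0.0122, -0.8573] tw [0.0002, 0.0794, -0.0004]
```

jog_arm(plan=[{"offset": [0.1,0,-0.3],"twist": [0,0,0],"fingers": -1},{"offset": [-0.1,0,-0.6],"twist": [0,0.02,0],"fingers": -1},{"offset": [-0.4,0,-0.85],"twist": [0,0.05,0],"fingers": -1},{"offset": [-0.58,0.01,-0.86],"twist": [0,0.079,0],"fingers": -1},{"offset": [-0.58,0.01,-0.86],"twist": [0,0.079,0],"fingers": -1},{"offset": [-0.58,0.01,-0.86],"twist": [0,0.079,0],"fingers": -1}])

```text
clock: 34.2
position: [0.5598, 0.1445, 0.3001]
ee_rot: [2.059, 2.368, -0.002]
force: [0.2, 0.1, -0.7]
width: 0.005
gripper_force: 0.0
```

```bash
python3 -c "
from g import *
print(observe()['position']);at(cpt(0,-160,300),CASE[2],0);at(cpt(0,-300,300),CASE[2],0)"
```

```text
[0.55975117 0.14445774 0.30007228]
off [-1.2049, 0.0058, 0.0043] tw [0.0002, 0.0005, -0.0003]
off [-2.1382, 0.0076, 0.0073] tw [0.0002, 0.0005, -0.0003]
```

jog_arm(plan=[{"offset": [-0.35,0,0],"twist": [0,0,0],"fingers": -1},{"offset": [-0.7,0,0],"twist": [0,0,0],"fingers": -1},{"offset": [-1,0.006,0],"twist": [0,0,0],"fingers": -1},{"offset": [-1,0.006,0],"twist": [0,0,0],"fingers": -1}])

```text
clock: 34.7
position: [0.5819, -0.0053, 0.2993]
ee_rot: [2.06, 2.368, -0.005]
force: [0.5, 1.0, -0.1]
width: 0.005
gripper_force: 0.0
```

jog_arm(plan=[{"offset": [-0.35,0,0],"twist": [0,0,0],"fingers": -1},{"offset": [-0.7,0,0],"twist": [0,0,0],"fingers": -1},{"offset": [-1,0,0],"twist": [0,0,0],"fingers": -1},{"offset": [-1,0,0],"twist": [0,0,0],"fingers": -1}])

```text
clock: 35.2
position: [0.6031, -0.1535, 0.2996]
ee_rot: [2.061, 2.368, -0.004]
force: [-0.3, -0.2, 0.1]
width: 0.004
gripper_force: 0.0
```

```bash
cat > latch.py <<'E'
from g import *
o=observe(); print(o["position"].round(4),o["clock"],o["force"].round(1),o["joints"].round(2))
cams={}
ims={n:get_image(n) for n in("wrist","side","top")}
for n in("claw_bar","claw_tab","lever_grip","claw_pivot","keeper"):
    Ls=[]
    for cam in ims:
        c=calibration(cam)
        for d in landmark_of(n,cam)[:1]:
            if d["conf"]<.3: continue
            px=np.array(d["at"])[::-1]*[512,384]; Ls.append((cam,round(d["conf"],2),*rays(c,px),px.round(0)))
    # least squares intersection, and each with case x=0 plane
    cx=R.from_euler('z',CASE[2]).apply([1,0,0]); C0=np.array([CASE[0],CASE[1],0])
    for l in Ls:
        p,d=l[2],l[3][0]; s=((C0-p)@cx)/(d@cx); w=p+s*d
        print(n,l[0],l[1],l[4],"case yz on x=0:",(R.from_euler('z',-CASE[2]).apply(w-C0)*1e3).round(1) if abs(d@cx)>.15 else "-")
    if len(Ls)>1:
        A=sum(np.eye(3)-np.outer(l[3][0],l[3][0]) for l in Ls); b=sum((np.eye(3)-np.outer(l[3][0],l[3][0]))@l[2] for l in Ls)
        print("   LS case",(R.from_euler('z',-CASE[2]).apply(np.linalg.solve(A,b)-C0)*1e3).round(1))
E
python3 latch.py; python3 -c "
from g import *
at(cpt(0,-330,152),CASE[2],0)"
```

```text
[ 0.6031 -0.1535  0.2996] 35.2 [-0.3 -0.2  0.1] [ 0.47  0.44 -0.47  1.47  0.2   1.28  0.13]
claw_bar wrist 0.92 [256. 167.] case yz on x=0: -
claw_bar side 0.42 [252. 145.] case yz on x=0: [   0.  -252.7  154.7]
claw_bar top 0.65 [308. 166.] case yz on x=0: -
   LS case [   3.3 -266.1  143.6]
claw_tab wrist 0.78 [262. 191.] case yz on x=0: -
claw_tab side 0.56 [256. 142.] case yz on x=0: [  -0.  -289.1  138.5]
claw_tab top 0.53 [315. 169.] case yz on x=0: -
   LS case [ 1.000e-01 -2.902e+02  1.363e+02]
lever_grip wrist 0.7 [257. 101.] case yz on x=0: -
lever_grip side 0.71 [249. 164.] case yz on x=0: [   0.  -214.7  103.7]
lever_grip top 0.69 [287. 174.] case yz on x=0: -
   LS case [  -2.2 -206.9  110.6]
claw_pivot wrist 0.81 [257. 107.] case yz on x=0: -
claw_pivot side 0.71 [248. 176.] case yz on x=0: [   0.  -210.2   54.7]
claw_pivot top 0.53 [289. 175.] case yz on x=0: -
   LS case [ 2.000e-01 -2.154e+02  4.990e+01]
keeper wrist 0.79 [255.  12.] case yz on x=0: -
keeper side 0.32 [225. 240.] case yz on x=0: [  0.   12.8 -20.5]
   LS case [  15.7  -67.6 -133.5]
off [-0.3355, -0.0036, 0.9946] tw [0.0003, 0.0004, -0.0002]
```

jog_arm(plan=[{"offset": [-0.3,0,0],"twist": [0,0,0],"fingers": -1},{"offset": [-0.41,-0.003,0.1],"twist": [0,0,0],"fingers": -1},{"offset": [-0.41,-0.003,0.4],"twist": [0,0,0],"fingers": -1},{"offset": [-0.41,-0.003,0.75],"twist": [0,0,0],"fingers": -1},{"offset": [-0.41,-0.003,0.98],"twist": [0,0,0],"fingers": -1},{"offset": [-0.41,-0.003,0.98],"twist": [0,0,0],"fingers": -1}])

```text
clock: 36.85
position: [0.6091, -0.2132, 0.151]
ee_rot: [-2.059, -2.37, 0.004]
force: [0.2, 0.0, 0.3]
width: 0.003
gripper_force: 0.0
```

jog_arm(plan=[{"offset": [0.15,0,0],"twist": [0,0,0],"fingers": -1},{"offset": [0.24,0,0],"twist": [0,0,0],"fingers": -1},{"offset": [0.32,0,0],"twist": [0,0,0],"fingers": -1},{"offset": [0.4,0,0],"twist": [0,0,0],"fingers": -1},{"offset": [0.47,0,0],"twist": [0,0,0],"fingers": -1},{"offset": [0.54,0,0],"twist": [0,0,0],"fingers": -1},{"offset": [0.6,0,0],"twist": [0,0,0],"fingers": -1},{"offset": [0.65,0,0],"twist": [0,0,0],"fingers": -1}])

```text
clock: 37.85
position: [0.6137, -0.1365, 0.1742]
ee_rot: [2.043, 2.315, 0.01]
force: [-0.3, -50.0, 110.8]
width: 0.005
gripper_force: 60.5
```

```bash
python3 latch.py; python3 -c "
from h import *
save('claw.png',get_image('side'),(190,100,310,220))"
```

```text
[ 0.6137 -0.1365  0.1742] 37.85 [ -0.3 -50.  110.8] [ 0.41  0.52 -0.43  1.67  0.29  0.97  0.  ]
claw_bar wrist 0.82 [227. 168.] case yz on x=0: -
claw_bar side 0.6 [215. 183.] case yz on x=0: [  0.   43.2 266.7]
claw_bar top 0.73 [214. 132.] case yz on x=0: [  0.  -45.1 776.1]
   LS case [ 56.3 -80.9 233.4]
claw_tab wrist 0.93 [231. 226.] case yz on x=0: -
claw_tab side 0.57 [251. 146.] case yz on x=0: [   0.  -241.4  161.3]
claw_tab top 0.52 [302. 169.] case yz on x=0: -
   LS case [   1.2 -252.1  154. ]
lever_grip wrist 0.87 [231.  88.] case yz on x=0: -
lever_grip side 0.68 [245. 171.] case yz on x=0: [   0.  -176.5  105.7]
lever_grip top 0.61 [281. 173.] case yz on x=0: -
   LS case [   3.3 -187.6   95.3]
claw_pivot side 0.65 [246. 175.] case yz on x=0: [   0.  -187.6   78.9]
claw_pivot top 0.65 [288. 177.] case yz on x=0: -
   LS case [ 2.000e-01 -2.109e+02  5.590e+01]
keeper wrist 0.64 [ 46. 127.] case yz on x=0: [   0.  -189.2  297.2]
keeper side 0.93 [240. 194.] case yz on x=0: [  -0.  -125.4   51. ]
keeper top 0.74 [258. 179.] case yz on x=0: -
   LS case [ -34.1 -134.5  130.6]
```

View pics/claw.png

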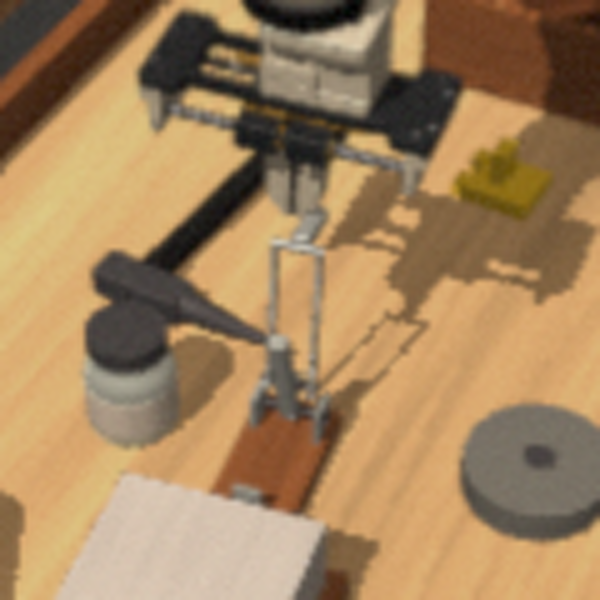

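The tip has jammed on the tab, with a high vertical force. Relieving it straight up.

jog_arm(plan=[{"offset": [-0.1,0,-0.3],"twist": [0,0,0],"fingers": -1},{"offset": [-0.2,0,-0.5],"twist": [0,0,0],"fingers": -1},{"offset": [-0.2,0,-0.5],"twist": [0,0,0],"fingers": -1}])

```text
clock: 39.17
position: [0.6034, -0.147, 0.2333]
ee_rot: [2.055, 2.363, 0.005]
force: [0.5, 1.1, -0.3]
width: 0.009
gripper_force: 0.0
```

```bash
python3 latch.py; python3 -c "
from g import *
o=observe();print((R.from_euler('z',-CASE[2]).apply(o['position']-[CASE[0],CASE[1],0])*1e3).round(1))"
```

```text
[ 0.6034 -0.147   0.2333] 39.175 [ 0.5  1.1 -0.3] [ 0.46  0.48 -0.46  1.58  0.23  1.13  0.09]
claw_bar side 0.48 [252. 151.] case yz on x=0: [   0.  -247.6  133. ]
claw_bar top 0.56 [293. 169.] case yz on x=0: -
   LS case [  -1.4 -226.   152.2]
claw_tab wrist 0.62 [253. 178.] case yz on x=0: -
claw_tab side 0.56 [250. 145.] case yz on x=0: [   0.  -228.8  174.6]
claw_tab top 0.52 [303. 171.] case yz on x=0: -
   LS case [  -1.8 -249.6  157.8]
lever_grip wrist 0.72 [255.  83.] case yz on x=0: -
lever_grip side 0.49 [245. 171.] case yz on x=0: [   0.  -180.4  102.7]
lever_grip top 0.51 [280. 171.] case yz on x=0: -
   LS case [   3.6 -188.2   96.5]
claw_pivot side 0.6 [247. 178.] case yz on x=0: [   0.  -199.8   55.1]
keeper wrist 0.83 [254.   0.] case yz on x=0: -
keeper side 0.71 [236. 195.] case yz on x=0: [  0.  -95.8  78.5]
keeper top 0.96 [258. 179.] case yz on x=0: -
   LS case [   2.3 -118.    54.3]
[   0.  -273.4  229.1]
```

```bash
python3 -c "
from g import *
at(cpt(0,-308,229),CASE[2],0);at(cpt(0,-308,136),CASE[2],0)"
```

```text
off [-0.2305, 0.0001, 0.001] tw [0.0003, 0.0004, -0.0002]
off [-0.2289, -0.0012, 0.621] tw [0.0003, 0.0004, -0.0002]
```

jog_arm(plan=[{"offset": [-0.23,0,0],"twist": [0,0,0],"fingers": -1},{"offset": [-0.23,0,0.2],"twist": [0,0,0],"fingers": -1},{"offset": [-0.23,0,0.45],"twist": [0,0,0],"fingers": -1},{"offset": [-0.23,0,0.62],"twist": [0,0,0],"fingers": -1},{"offset": [-0.23,0,0.62],"twist": [0,0,0],"fingers": -1},{"offset": [-0.23,0,0.62],"twist": [0,0,0],"fingers": -1}])

```text
clock: 40.83
position: [0.6074, -0.181, 0.1373]
ee_rot: [2.058, 2.368, 0.001]
force: [0.3, -0.2, 0.8]
width: 0.002
gripper_force: 0.0
```

jog_arm(plan=[{"offset": [0.07,0,0],"twist": [0,0,0],"fingers": -1},{"offset": [0.14,0,0],"twist": [0,0,0],"fingers": -1},{"offset": [0.2,0,0],"twist": [0,0,0],"fingers": -1},{"offset": [0.26,0,0],"twist": [0,0,0],"fingers": -1}])

```text
clock: 41.32
position: [0.6012, -0.1416, 0.1363]
ee_rot: [2.058, 2.369, -0.0]
force: [-0.1, -0.1, 0.1]
width: 0.003
gripper_force: 0.1
```

jog_arm(plan=[{"offset": [0.05,0,0],"twist": [0,0,0],"fingers": -1},{"offset": [0.1,0,0],"twist": [0,0,0],"fingers": -1},{"offset": [0.15,0,0],"twist": [0,0,0],"fingers": -1},{"offset": [0.2,0,0],"twist": [0,0,0],"fingers": -1}])

```text
clock: 41.82
position: [0.597, -0.1123, 0.1359]
ee_rot: [2.059, 2.369, -0.0]
force: [-0.9, -0.5, 0.3]
width: 0.005
gripper_force: 0.0
```

```bash
python3 latch.py; python3 -c "
from h import *
save('claw2.png',get_image('side'),(190,100,310,220))"
```

```text
[ 0.597  -0.1123  0.1359] 41.825 [-0.9 -0.5  0.3] [ 0.4   0.55 -0.43  1.72  0.28  0.93 -0.01]
claw_bar wrist 0.61 [255. 148.] case yz on x=0: -
claw_bar side 0.6 [245. 158.] case yz on x=0: [   0.  -180.5  160.3]
claw_bar top 0.42 [280. 170.] case yz on x=0: -
   LS case [   2.1 -183.   158.8]
claw_tab wrist 0.71 [ 57. 167.] case yz on x=0: [  -0.  -167.9  276.5]
claw_tab side 0.48 [247. 153.] case yz on x=0: [   0.  -202.4  163.3]
claw_tab top 0.51 [289. 171.] case yz on x=0: -
   LS case [ -19.1 -185.6  205.7]
lever_grip wrist 0.58 [257. 145.] case yz on x=0: -
lever_grip side 0.56 [246. 167.] case yz on x=0: [   0.  -189.7  113.9]
lever_grip top 0.49 [234. 192.] case yz on x=0: -
   LS case [ -26.6 -104.6  215.5]
claw_pivot top 0.51 [286. 176.] case yz on x=0: -
keeper wrist 0.93 [255.  20.] case yz on x=0: -
keeper side 0.72 [237. 195.] case yz on x=0: [   0.  -100.    72.9]
keeper top 0.63 [256. 184.] case yz on x=0: -
   LS case [  -3.1 -114.4   54.2]
```

jog_arm(plan=[{"offset": [0,0,0],"twist": [0,0,0],"fingers": -1},{"offset": [0,0,0],"twist": [0,0,0],"fingers": -1},{"offset": [0,0,0],"twist": [0,0,0],"fingers": -1},{"offset": [0,0,0],"twist": [0,0,0],"fingers": -1},{"offset": [-0.1,0,-0.3],"twist": [0,0,0],"fingers": -1},{"offset": [-0.1,0,-0.6],"twist": [0,0,0],"fingers": -1},{"offset": [-0.1,0,-0.6],"twist": [0,0,0],"fingers": -1}])

```text
clock: 43.65
position: [0.6011, -0.1274, 0.2299]
ee_rot: [2.055, 2.364, 0.006]
force: [0.3, 0.0, -0.8]
width: 0.002
gripper_force: 0.0
```

```bash
python3 latch.py; python3 -c "
from h import *
save('claw2.png',np.hstack([cv2.resize(get_image('side')[120:240,190:310],(400,400),interpolation=cv2.INTER_CUBIC),cv2.resize(get_image('wrist')[0:250,130:380],(400,400),interpolation=cv2.INTER_CUBIC)]))"
```

```text
[ 0.6011 -0.1274  0.2299] 43.65 [ 0.3  0.  -0.8] [ 0.44  0.47 -0.46  1.6   0.23  1.12  0.06]
claw_bar wrist 0.96 [252.  10.] case yz on x=0: -
claw_bar side 0.61 [235. 202.] case yz on x=0: [  0.  -80.9  60.2]
claw_bar top 0.63 [253. 180.] case yz on x=0: -
   LS case [   1.3 -102.1   36.8]
claw_tab side 0.46 [236. 203.] case yz on x=0: [ -0.  -90.2  44.9]
claw_tab top 0.4 [252. 183.] case yz on x=0: -
   LS case [ -3.1 -95.6  39.3]
lever_grip wrist 0.95 [255. 109.] case yz on x=0: -
lever_grip side 0.46 [247. 172.] case yz on x=0: [   0.  -197.4   82.2]
lever_grip top 0.47 [284. 174.] case yz on x=0: -
   LS case [  -1.  -193.5   87.1]
claw_pivot wrist 0.66 [253. 129.] case yz on x=0: -
claw_pivot side 0.56 [250. 176.] case yz on x=0: [   0.  -224.4   41.5]
claw_pivot top 0.51 [285. 176.] case yz on x=0: -
   LS case [  -4.6 -206.1   60.4]
keeper wrist 0.72 [253.  25.] case yz on x=0: -
keeper side 0.56 [240. 198.] case yz on x=0: [   0.  -126.    30.8]
keeper top 0.64 [254. 180.] case yz on x=0: -
   LS case [  -3.1 -111.3   44.8]
```

View pics/claw2.png

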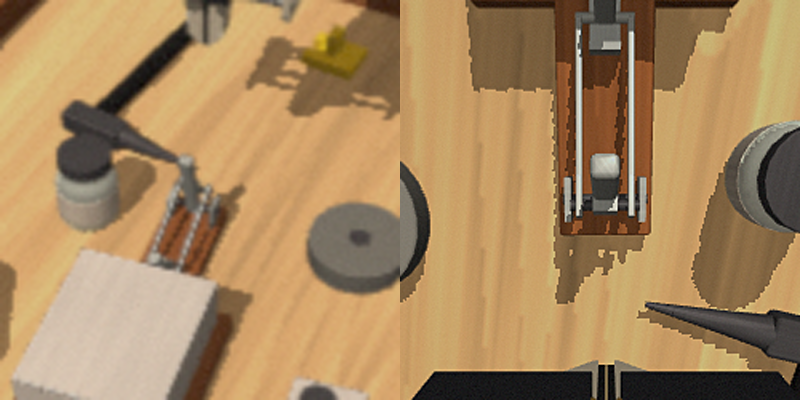

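The claw straps now straddle the keeper with the bar in its trough, and the lever is still up. Next I'll swing the lever down from its +y side.

```bash
python3 -c "
from g import *
at(cpt(0,-152,229),CASE[2],0)"
```

```text
off [0.6793, -0.001, -0.0218] tw [0.0003, 0.0004, -0.0002]
```

jog_arm(plan=[{"offset": [0.35,0,0],"twist": [0,0,0],"fingers": -1},{"offset": [0.68,0,0],"twist": [0,0,0],"fingers": -1},{"offset": [0.68,0,0],"twist": [0,0,0],"fingers": -1},{"offset": [0.68,0,0.3],"twist": [0,0,0],"fingers": -1},{"offset": [0.68,0,0.6],"twist": [0,0,0],"fingers": -1},{"offset": [0.68,0,0.75],"twist": [0,0,0],"fingers": -1},{"offset": [0.68,0,0.75],"twist": [0,0,0],"fingers": -1},{"offset": [0.68,0,0.75],"twist": [0,0,0],"fingers": -1}])

```text
clock: 45.65
position: [0.5858, -0.027, 0.1143]
ee_rot: [2.058, 2.368, 0.001]
force: [-0.0, -0.8, 0.9]
width: 0.005
gripper_force: 0.0
```

```bash
python3 -c "
from g import *
o=observe(); print((R.from_euler('z',-CASE[2]).apply(o['position']-[CASE[0],CASE[1],0])*1e3).round(1))
for y,z in((-189.5,113),(-205.8,112.4),(-221.3,107.7),(-235,99),(-246.2,87.2),(-251.8,77.8),(-255.5,67.7),(-257.5,56)): at(cpt(0,y,z),CASE[2],0)"
```

```text
[   1.1 -152.6  114.3]
off [-0.2458, -0.0072, 0.0091] tw [0.0005, 0.0005, -0.0002]
off [-0.3544, -0.007, 0.0134] tw [0.0005, 0.0005, -0.0002]
off [-0.4577, -0.007, 0.0451] tw [0.0005, 0.0005, -0.0002]
off [-0.5488, -0.007, 0.1033] tw [0.0005, 0.0005, -0.0002]
off [-0.6233, -0.0072, 0.1822] tw [0.0005, 0.0005, -0.0002]
off [-0.6604, -0.0073, 0.245] tw [0.0005, 0.0005, -0.0002]
off [-0.6849, -0.0075, 0.3124] tw [0.0005, 0.0005, -0.0002]
off [-0.698, -0.0078, 0.3904] tw [0.0005, 0.0005, -0.0002]
```

First half, stopping at about 45°, with a force check.

jog_arm(plan=[{"offset": [-0.12,-0.007,0.009],"twist": [0,0,0],"fingers": -1},{"offset": [-0.24,-0.007,0.009],"twist": [0,0,0],"fingers": -1},{"offset": [-0.3,-0.007,0.011],"twist": [0,0,0],"fingers": -1},{"offset": [-0.354,-0.007,0.013],"twist": [0,0,0],"fingers": -1},{"offset": [-0.41,-0.007,0.03],"twist": [0,0,0],"fingers": -1},{"offset": [-0.458,-0.007,0.045],"twist": [0,0,0],"fingers": -1},{"offset": [-0.5,-0.007,0.073],"twist": [0,0,0],"fingers": -1},{"offset": [-0.549,-0.007,0.103],"twist": [0,0,0],"fingers": -1}])

```text
clock: 46.65
position: [0.5955, -0.1084, 0.0976]
ee_rot: [2.058, 2.37, 0.0]
force: [0.2, 3.2, 0.6]
width: 0.001
gripper_force: 1.4
```

```bash
python3 latch.py | grep -v keeper; python3 -c "
from g import *
for y,z in((-246.2,87.2),(-251.8,77.8),(-255.5,67.7),(-257.5,56)): at(cpt(0,y,z),CASE[2],0)"
```

```text
[ 0.5955 -0.1084  0.0976] 46.65 [0.2 3.2 0.6] [ 0.39  0.6  -0.43  1.75  0.32  0.86 -0.05]
claw_bar wrist 0.81 [261.   8.] case yz on x=0: -
claw_bar side 0.61 [237. 204.] case yz on x=0: [  0.  -97.7  32.7]
claw_bar top 0.47 [260. 179.] case yz on x=0: -
   LS case [   3.6 -115.5   15.5]
claw_tab side 0.58 [235. 197.] case yz on x=0: [ -0.  -86.   76.1]
claw_tab top 0.41 [257. 181.] case yz on x=0: -
   LS case [   2.6 -111.7   47.1]
lever_grip side 0.53 [250. 162.] case yz on x=0: [  -0.  -227.1  104.5]
claw_pivot wrist 0.47 [413. 142.] case yz on x=0: [  -0.  -163.   237.4]
claw_pivot side 0.47 [247. 173.] case yz on x=0: [   0.  -202.3   73.1]
claw_pivot top 0.49 [292. 174.] case yz on x=0: -
   LS case [  13.5 -194.8  107.2]
   LS case [  -5.5 -121.8   53.7]
off [-0.0772, 0.0047, 0.0722] tw [0.0003, 0.0004, -0.0002]
off [-0.1144, 0.0047, 0.135] tw [0.0003, 0.0004, -0.0002]
off [-0.1389, 0.0045, 0.2024] tw [0.0003, 0.0004, -0.0002]
off [-0.152, 0.0044, 0.2804] tw [0.0003, 0.0004, -0.0002]
```

jog_arm(plan=[{"offset": [-0.04,0,0.036],"twist": [0,0,0],"fingers": -1},{"offset": [-0.077,0,0.072],"twist": [0,0,0],"fingers": -1},{"offset": [-0.1,0,0.105],"twist": [0,0,0],"fingers": -1},{"offset": [-0.115,0,0.135],"twist": [0,0,0],"fingers": -1},{"offset": [-0.128,0,0.17],"twist": [0,0,0],"fingers": -1},{"offset": [-0.139,0,0.202],"twist": [0,0,0],"fingers": -1},{"offset": [-0.146,0,0.24],"twist": [0,0,0],"fingers": -1},{"offset": [-0.152,0,0.28],"twist": [0,0,0],"fingers": -1},{"offset": [-0.152,0,0.285],"twist": [0,0,0],"fingers": -1}])

```text
clock: 48.68
position: [0.5989, -0.1309, 0.0569]
ee_rot: [2.058, 2.368, -0.001]
force: [-8.7, 0.3, 24.9]
width: 0.002
gripper_force: 12.3
```

```bash
python3 latch.py
```

```text
[ 0.5989 -0.1309  0.0569] 48.675 [-8.7  0.3 24.9] [ 0.4   0.66 -0.41  1.76  0.35  0.79 -0.04]
claw_bar side 0.68 [239. 202.] case yz on x=0: [   0.  -116.5   21.1]
claw_bar top 0.57 [257. 179.] case yz on x=0: -
   LS case [   1.7 -114.1   23.5]
claw_tab side 0.63 [238. 196.] case yz on x=0: [   0.  -107.5   61.4]
claw_tab top 0.57 [259. 178.] case yz on x=0: -
   LS case [   4.8 -119.3   47.5]
lever_grip side 0.53 [220. 155.] case yz on x=0: [  0.   -2.1 321.5]
claw_pivot side 0.46 [250. 175.] case yz on x=0: [   0.  -226.5   41. ]
claw_pivot top 0.73 [257. 180.] case yz on x=0: -
   LS case [ -27.  -114.5  156.2]
keeper side 0.7 [236. 195.] case yz on x=0: [ -0.  -95.6  75.4]
keeper top 0.7 [259. 179.] case yz on x=0: -
   LS case [   5.3 -117.4   50.4]
```

jog_arm(plan=[{"offset": [0,0,-0.1],"twist": [0,0,0],"fingers": -1},{"offset": [0,0,-0.4],"twist": [0,0,0],"fingers": -1},{"offset": [0,0,-0.8],"twist": [0,0,0],"fingers": -1},{"offset": [-0.2,0,-1],"twist": [0,0,0],"fingers": -1},{"offset": [-0.4,0,-1],"twist": [0,0,0],"fingers": -1},{"offset": [-0.4,0,-1],"twist": [0,0,0],"fingers": -1}])

```text
clock: 50.32
position: [0.6066, -0.1936, 0.2058]
ee_rot: [2.062, 2.363, -0.002]
force: [-0.2, 0.2, -0.2]
width: 0.004
gripper_force: 0.0
```

```bash
python3 latch.py; python3 - <<'E'
from g import *
o=observe()
w=calibration("wrist");print("expected px lever_grip flat",proj(w,cpt(0,-273,34)).round(0),"lever end phi=.3",proj(w,cpt(0,-205-85*.955,34+85*.296)).round(0),"flat",proj(w,cpt(0,-290,34)).round(0),"bar",proj(w,cpt(0,-113,43)).round(0))
s=calibration("side");print("side lever_grip flat",proj(s,cpt(0,-273,34)).round(0),"phi .4",proj(s,cpt(0,-268,60)).round(0))
E
```

```text
[ 0.6066 -0.1936  0.2058] 50.325 [-0.2  0.2 -0.2] [ 0.52  0.53 -0.45  1.56  0.25  1.1   0.14]
claw_bar top 0.65 [290. 177.] case yz on x=0: -
claw_tab top 0.41 [258. 182.] case yz on x=0: -
lever_grip wrist 0.61 [261. 126.] case yz on x=0: -
lever_grip side 0.5 [252. 170.] case yz on x=0: [   0.  -252.2   44.6]
lever_grip top 0.8 [305. 172.] case yz on x=0: -
   LS case [   4.7 -270.2   27.6]
claw_pivot wrist 0.31 [401. 169.] case yz on x=0: [   0.  -245.6  344.2]
claw_pivot side 0.46 [248. 175.] case yz on x=0: [   0.  -210.3   58.4]
claw_pivot top 0.58 [291. 174.] case yz on x=0: -
   LS case [  35.1 -245.8   77.1]
keeper side 0.79 [238. 196.] case yz on x=0: [   0.  -106.5   60.9]
keeper top 0.57 [259. 177.] case yz on x=0: -
   LS case [   7.  -120.7   44. ]
expected px lever_grip flat [[259. 131.]] lever end phi=.3 [[259. 149.]] flat [[259. 149.]] bar [[259. -78.]]
side lever_grip flat [[254. 168.]] phi .4 [[254. 164.]]
```

The lever reads flat. One more look from above the keeper to confirm the hook.

jog_arm(plan=[{"offset": [0.2,0,-0.4],"twist": [0,0,0],"fingers": -1},{"offset": [0.6,0,-0.4],"twist": [0,0,0],"fingers": -1},{"offset": [0.8,0,-0.4],"twist": [0,0,0],"fingers": -1},{"offset": [0.8,0,-0.4],"twist": [0,0,0],"fingers": -1},{"offset": [0.8,0,-0.4],"twist": [0,0,0],"fingers": -1}])

```text
clock: 51.85
position: [0.5899, -0.0722, 0.265]
ee_rot: [2.059, 2.368, -0.001]
force: [-0.3, -0.7, 0.1]
width: 0.003
gripper_force: 0.0
```

```bash
python3 latch.py; python3 - <<'E'
from g import *
w=calibration("wrist"); im=get_image("wrist")
for n in("keeper","claw_bar","claw_tab","lever_grip"):
    for d in landmark_of(n,"wrist")[:2]:
        px=np.array(d["at"])[::-1]*[512,384]
        for z in (.043,.054): print(n,round(d["conf"],2),px.round(1),z,(R.from_euler('z',-CASE[2]).apply(unproj(w,px,z)[0]-[CASE[0],CASE[1],0])*1e3).round(1))
save("final.png",im,(150,20,350,200))
for n in("chunk","rock_pick","grindstone","template","grit_jar","scrub_brush","tin_can"):
    c=calibration("top"); 
get_image("top")
for n in("chunk","rock_pick","grindstone","grit_jar"):
    d=landmark_of(n,"top"); px=np.array(d[0]["at"])[::-1]*[512,384] if d else None; print(n,px)
E
```

```text
[ 0.5899 -0.0722  0.265 ] 51.85 [-0.3 -0.7  0.1] [ 0.38  0.42 -0.5   1.59  0.22  1.19 -0.02]
claw_bar wrist 0.79 [258.  89.] case yz on x=0: -
claw_bar side 0.62 [242. 202.] case yz on x=0: [  -0.  -146.2   -8.5]
claw_bar top 0.52 [259. 179.] case yz on x=0: -
   LS case [  -2.1 -118.5   23.6]
claw_tab wrist 0.89 [260.  87.] case yz on x=0: -
claw_tab side 0.45 [236. 196.] case yz on x=0: [  0.  -93.5  72.9]
claw_tab top 0.4 [258. 180.] case yz on x=0: -
   LS case [   2.2 -113.5   50.5]
lever_grip wrist 0.63 [262. 226.] case yz on x=0: -
lever_grip side 0.44 [254. 167.] case yz on x=0: [   0.  -269.4   44.4]
   LS case [   1.9 -268.9   43.6]
claw_pivot wrist 0.58 [255. 185.] case yz on x=0: -
claw_pivot side 0.6 [249. 177.] case yz on x=0: [   0.  -223.3   37.2]
   LS case [  -3.2 -216.8   44.5]
keeper wrist 0.75 [261.  88.] case yz on x=0: -
keeper side 0.9 [238. 194.] case yz on x=0: [   0.  -108.    67.8]
keeper top 0.65 [259. 181.] case yz on x=0: -
   LS case [  -0.8 -115.4   59.3]
claw_bar 0.81 [261.6  89.5] 0.043 [   2.9 -114.8   43. ]
claw_bar 0.81 [261.6  89.5] 0.054 [   2.7 -115.1   54. ]
claw_tab 0.62 [259.   93.4] 0.043 [   0.2 -118.7   43. ]
claw_tab 0.62 [259.   93.4] 0.054 [ 1.000e-01 -1.189e+02  5.400e+01]
lever_grip 0.92 [259.2 228.5] 0.043 [   0.3 -270.9   43. ]
lever_grip 0.92 [259.2 228.5] 0.054 [ 2.000e-01 -2.665e+02  5.400e+01]
chunk [215.808  133.5936]
rock_pick [312.1152 128.6016]
grindstone [296.3968 228.9024]
grit_jar [273.6128 147.3024]
```

The bar reads y = -115 with the lip's inner face at about -118, so it is hooked and taut. The lever is flat, and the bystanders I checked are unmoved. Handing in.

```bash
python3 -c "
from cell import *
print(sign_off())"
```

```text
the job is handed in; nothing more can be done
None
```

I handed the job in with L, J and C in their pockets (no U on the bench), the lid shut, the claw hooked and the lever flat by my own measurements, but no verdict came back; on the way, one push on the claw tab peaked near 120 N (limit 120 N), and I viewed 16 pictures against the limit of 14.

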